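Lay out the nested tea cups and put the drip drawer back

TASK

The washed tea cups have come back nested in one another in the tea tray's drip drawer. Take the stack apart and stand each cup upright in the middle of the saucer of its own size (the tall narrow cup on the smallest, the middle cup on the middle one, the wide cup on the largest), setting it down gently, not dropping it; then slide the empty drawer fully home into the slot under the tea tray's front bar. Leave the teapot and the strainer where they stand.

Things in the scene. Friction and masses are not known exactly. Their poses are not given: they have to be found in the camera images.
- cup_tall: The tall narrow celadon cup (pale green, round, no handle): 66 mm high, straight sides 36 mm across from 10 mm up to the rim, foot 27 mm across, 80 g or so. Origin: centre of the underside of its foot, z up. At the start it stands loosely inside the middle cup and shows 17 mm above that cup's rim.
- cup_mid: The middle celadon cup: 54 mm high, straight sides 54 mm across from 18 mm up to the rim, foot 36 mm across, about 110 g. Origin: centre of the underside of its foot, z up; inner floor 5 mm above that. At the start it stands loosely inside the wide cup and shows 19 mm above that cup's rim.
- cup_wide: The wide, low celadon cup: 40 mm high, straight sides 68 mm across from 20 mm up to the rim, foot 44 mm across, about 130 g. Origin: centre of the underside of its foot, z up; inner floor 5 mm above that. At the start it stands in the drip drawer and holds the other two cups.
- drawer: Tea tray's drip drawer, a loose shallow steel pan: 100 mm deep (x), 116 wide (y), 14 high, walls and floor 3, about 250 g, flat on the table with the cups in it. Origin: centre of the underside, x to its back, z up. Its dark wooden pull is a block 24 mm (x) by 16 (y), from the underside up to 30 mm, centred at x = -74 mm, joined by a tongue 6 mm thick.
- tray: Square dark resin tea tray, slatted, 220 by 220 mm, 50 high, fixed. Origin: centre of underside, x to its back; the front face, x = -110 mm, looks to the robot and has mid-way a slot 126 wide, 24 high, under the fixed front bar. It has no floor: the drawer slides in on the table, back edge first, to a stop with the drawer's origin at x = -58, y = 0 here: front edge flush, pull outside.
- saucer_small: Smallest turned-wood saucer, round, 56 mm across, fixed: a flat floor 5 mm above the table and 40 mm across, inside a rim 9 mm high. Origin: centre of its underside, on the table.
- saucer_medium: Middle turned-wood saucer, round, 76 mm across, fixed: flat floor 5 mm up and 60 mm across, inside a rim 9 mm high. Origin: centre of its underside, on the table.
- saucer_large: Largest turned-wood saucer, round, 96 mm across, fixed: flat floor 5 mm up and 80 mm across, inside a rim 9 mm high. Origin: centre of its underside, on the table.
- teapot: Reddish clay teapot, loose, 88 mm across the belly, 145 mm over spout and handle, 82 mm high, standing in the middle of the tea tray, on its slats 46 mm up. Origin: centre of its underside. To be left alone.
- strainer: Steel tea strainer resting in its small white stand, loose, 66 mm across, 52 mm high, with a thin handle that reaches 90 mm from its centre along its x. Origin: centre of the stand's underside, on the table. To be left alone.
Things that resemble listed ones, but are neither listed nor needed, are in the scene too. Leave any blue or pink look-alike of the cup_wide alone.

How it is judged:
By the outcome, as a careful person would: the job done as asked, in the order asked, and still so for the second after the job is handed in, with the robot touching nothing.
It also fails if it takes over 122 s, if anything falls off the work surface, if the arm or the gripper's body presses on something with over 40 N, if the wrist force passes 120 N, or if a joint passes its speed limit or range.

ROBOT

A 6-joint arm with a two-finger parallel gripper is mounted at the origin on the work surface. World frame = base frame: x ahead of the robot, y to its left, z up, the work surface at z = 0. Lengths are in m, angles in rad, forces in N, time in s.
With the tool pointing down it reaches from about 0.225 to 0.875 m from the base axis. Payload 3.4 kg.
Tool frame: the origin (TCP) lies at the very end of the fingers, on their centre line; the grasp point (between the pads) lies behind it (manip.grasp_offset is the z of the grasp point in the tool frame, in m); z points along the fingers, y is the line along which they close (so a half turn about z gives the same grasp; the last joint's range is limited). The gripper opens to 85 mm and grips with 20 to 120 N. Pads are 22 mm wide; open, the fingers measure 114 mm over their backs; the gripper's body (76 mm by 85 mm) begins 54 mm behind the grasp point. The pads swing forward as they close: fully open they stand 13 mm farther back than shut.
Start: joints at [1.214, 0.276, 1.505, -0, 1.361, -0.121], TCP at [0.134, 0.559, 0.231] pointing down, gripper open.
Joint ranges: [-2.89, 2.89], [-0.75, 2.08], [0.22, 2.7], [-1.18, 4.32], [0.11, 2.71], [-2.7, 2.7]. Speed limits (rad/s): [2.57, 2.57, 3.14, 3.14, 3.14, 3.14].

INTERFACE

Orientations are given as a unit quaternion [w, x, y, z].
In Python, from rig import manip gives the robot as it stands.
- The arm moves only by the shell command python3 -m pendant 'ROWS' [FORCE]. ROWS is JSON, a list of rows, each an object of numbers: "dx", "dy", "dz": the shift along the tool's x, y, z in m; "rx", "ry", "rz": the turn, a rotation vector about the tool's x, y, z in degrees; "hand": the finger opening in m, from 0 to 0.0854. In form: [{"dx": .., "dy": .., "dz": .., "rx": .., "ry": .., "rz": .., "hand": ..}, ...]. A call has 1 to 12 rows; each row shifts and turns the commanded pose from where the row before left it, along the tool's axes as they then stand; what a row does not reach is not made up. A row lasts 1/12 s, in which the tool goes at most 41.7 mm and 7.16 degrees, less where a joint would pass 70% of its speed; a pose out of reach is approached as far as the arm can. A call is refused whole if a number of a shift passes 0.0417 or a number of a turn 7.16, either way. A call with a gripper value outside its range is refused whole. The fingers move at their own pace and stop on an object; FORCE is the grip in N (left out, the last holds). Time passes only in rows, so rows that do not move let the fingers close. It gives the time, the measured TCP pose, the force, the opening and the grip force at its end, in the units of the state.
- manip.get_state(): the state, without advancing time (a new reading comes with each control period).
- manip.get_image(name): name is "side" or "top"; returns a dict with "frame" (384x512x3 uint8, red, green, blue), "fx", "fy", "cx", "cy" (pixels), "distortion" ([k1, k2, p1, p2, k3] as OpenCV has them; the pictures are not rectified), "position" and "attitude" of the camera in the world. Camera axes: x right, y up, looking along -z (the intrinsics and any distortion apply to the point x, -y, -z); pixel columns grow to the right and rows downward; lengths in m; the calibration is good to about 2 mm. A picture is of the moment at which its call begins. There is no depth.
- manip.sign_off(): hands the job in; it is judged then, once.
The state is a dict: "clock": time; "qpos": joint angles; "qd": joint speeds; "effort": joint torques, N m; "position": TCP position; "ee_rot": TCP orientation; "contact_force": force on the tool from outside, world axes, zero at the start; "moment": the same for the moment, N m; "width": finger opening in m; "gripper_force": force on a finger pad.
Only numpy, scipy, OpenCV 4.12 (cv2) and the standard library are available. Lean on these libraries where they do the work, as an engineer would, in place of code of your own. Each camera call takes 0.05 s, during which the arm holds its last target. There are 200 camera calls.

## Working session

There is one attempt and no reset: what is moved stays moved. The work goes in short steps, Python scripts to look and compute and a shell command to move; the robot and the scene stay as the last step left them, time stands still between calls to the robot, and variables do not carry over. Pictures are saved under pics/ and viewed, at most 14 in all, crops included, and the job is handed in when it is done.

```bash
mkdir -p pics
cat > h.py <<'E'
import numpy as np, cv2, json
from rig import manip
from scipy.spatial.transform import Rotation as R
def rot(a):
    a=np.array(a,float)
    return a if a.shape==(3,3) else R.from_quat(a[[1,2,3,0]]).as_matrix()
def snap(name,fn):
    im=manip.get_image(name); cv2.imwrite(fn,im['frame'][:,:,::-1])
    np.save(f'pics/{name}.npy',im,allow_pickle=True); return im
def load(name): return np.load(f'pics/{name}.npy',allow_pickle=True).item()
def K(im): return np.array([[im['fx'],0,im['cx']],[0,im['fy'],im['cy']],[0,0,1.]])
def ray(im,u,v):
    p=cv2.undistortPoints(np.array([[[u,v]]],float),K(im),np.array(im['distortion'],float))[0,0]
    return rot(im['attitude'])@np.array([p[0],-p[1],-1.])
def at(im,u,v,z):
    d=ray(im,u,v); c=np.array(im['position']); return c+d*(z-c[2])/d[2]
def proj(im,P):
    P=np.atleast_2d(P); q=(P-np.array(im['position']))@rot(im['attitude'])
    q=q*np.array([1,-1,-1]); return cv2.projectPoints(q,np.zeros(3),np.zeros(3),K(im),np.array(im['distortion'],float))[0][:,0]
def crop(fn,out,u0,v0,u1,v1,s):
    i=cv2.imread(fn)[v0:v1,u0:u1]; cv2.imwrite(out,cv2.resize(i,None,fx=s,fy=s,interpolation=cv2.INTER_CUBIC))
E
python3 - <<'E'
from h import *
for n in('top','side'):
    im=snap(n,f'pics/{n}0.png'); print(n,im['position'],im['attitude'],im['fx'],im['distortion'])
print(manip.get_state(),manip.grasp_offset)
E
```

```text
top [0.44887013 0.00183582 1.04110062] [ 0.70970425  0.05287241 -0.04964649 -0.70075646] 410.1479912505321 [-0.00267327  0.          0.          0.          0.        ]
side [ 0.33586099 -0.99069459  0.8150192 ] [ 0.88319546  0.45380137 -0.0433326  -0.11023784] 448.33870291124026 [-0.13610901  0.          0.          0.          0.        ]
{'clock': 0.1, 'qpos': array([ 1.21403859e+00,  2.76541572e-01,  1.50599872e+00,  1.64396802e-05,
        1.36070526e+00, -1.20999031e-01]), 'qd': array([ 0.00087738, -0.00055832, -0.00289512, -0.00086126,  0.00019847,
        0.00022308]), 'effort': array([ 1.65759971e-03, -4.17694187e+01, -2.46403992e+01, -1.57190752e-04,
        5.67628900e-03,  3.25428994e-05]), 'position': array([0.13414376, 0.55865386, 0.23052373]), 'ee_rot': array([-2.03358278e-04,  1.17608211e-01,  9.93059729e-01, -8.01080340e-04]), 'contact_force': array([-0.68829729,  0.98216017, -0.37138729]), 'moment': array([0.02158154, 0.04031509, 0.04064024]), 'gripper_force': 0.0, 'width': 0.08553063788190277} -0.0187
```

View pics/top0.png

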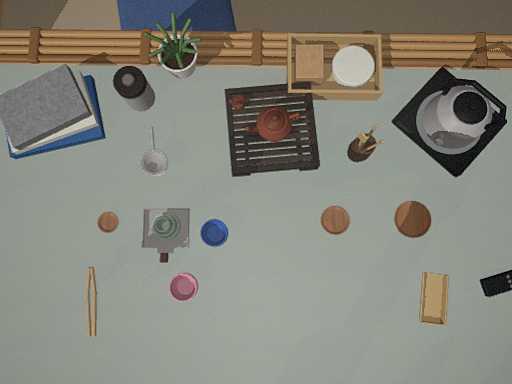

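View pics/side0.png

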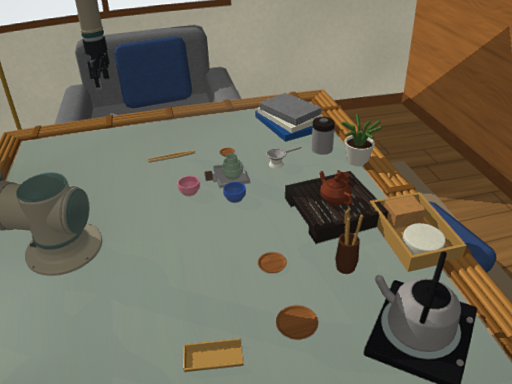

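The top view shows the celadon stack in the steel drawer at (166,226), with the pull at (164,257). The blue look-alike is at (214,233) and the pink one at (184,287). The saucers are small (108,221), medium (335,220) and large (413,219). The tray is at (272,130), the teapot at (275,124), and the strainer at (154,162) with its handle pointing up. I choose the green stack at (166,226) and will check it in a close crop.

Run:
```python
from h import *
a=cv2.imread('pics/top0.png')
c1=cv2.resize(a[195:275,90:250],None,fx=5,fy=5,interpolation=cv2.INTER_CUBIC)
cv2.imwrite('pics/c1.png',c1)
b=cv2.imread('pics/side0.png')
l=cv2.resize(a[75:185,215:325],(400,400),interpolation=cv2.INTER_CUBIC)
r=cv2.resize(a[190:250,310:440],(400,185),interpolation=cv2.INTER_CUBIC)
s=cv2.resize(b[140:205,170:260],(400,289),interpolation=cv2.INTER_CUBIC)
o=np.zeros((480,800,3),np.uint8); o[:400,:400]=l;o[:185,400:]=r;o[185:474,400:]=s
cv2.imwrite('pics/c2.png',o)
```

```text
(no output)
```

View pics/c1.png

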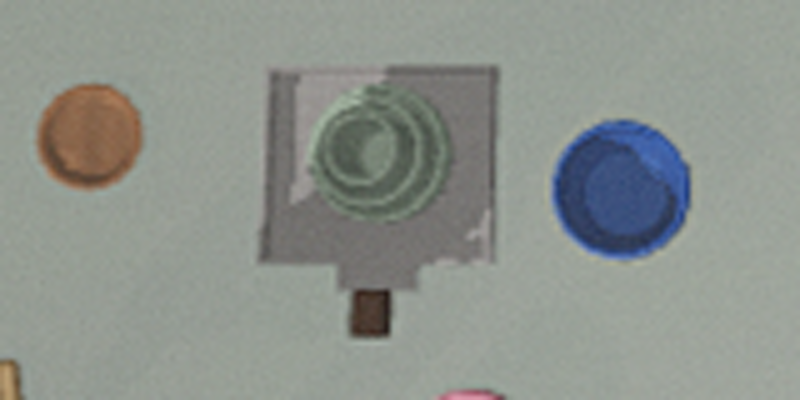

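View pics/c2.png

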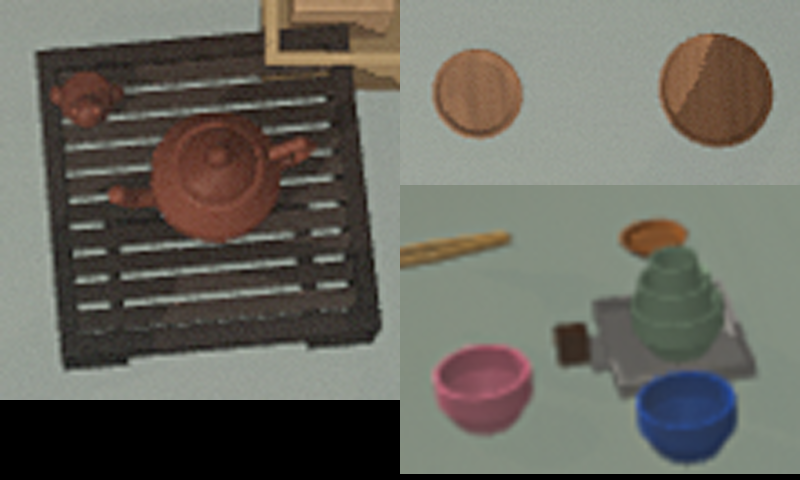

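The crops confirm the stack: three green rims, with the tall rim centre at about (365,146) in the crop, the wide rim at (381,152), and the pull at (370,312). The tray's slot notch runs from (128,360) to (308,345) in the second crop. Next I'll compute positions.

Run:
```python
from h import *
t=load('top')
def p(x,y,u0,v0,s,z): return at(t,u0+(x+.5)/s-.5,v0+(y+.5)/s-.5,z)
f=lambda n,*a: print(n,p(*a).round(4))
for n,x,y,z in [('tall',365,146,.079),('mid',372,150,.062),('wide',381,152,.043),('wideL',312,152,.043),('wideR',450,152,.043),
 ('dTL',270,67,.014),('dTR',499,67,.014),('dBR',494,263,.014),('dBL',260,262,.014),('pull',371,313,.03),('pullbase',371,290,.03),('ssm',90,136,.009),('ssmL',38,136,.009),('ssmR',143,136,.009),('blue',621,188,.04)]: f(n,x,y,90,195,5,z)
k=400/110
for n,x,y,z in [('tTL',36,50,.05),('tBR',380,325,.05),('tBL',62,348,.05),('gBL',64,368,0),('gBR',381,342,0),('slotL',128,361,0),('slotR',308,346,0)]: f(n,x,y,215,75,k,z)
k=400/130
for n,x,y in [('sm',478,93),('sl',716.5,90),('smL',433,93),('smR',522,93),('slL',660,90),('slR',773,90)]: f(n,x-400,y,310,190,k,.009)
```

```text
tall [0.5191 0.2159 0.079 ]
mid [0.5184 0.2162 0.062 ]
wide [0.5189 0.216  0.043 ]
wideL [0.5184 0.2496 0.043 ]
wideR [0.5193 0.1823 0.043 ]
dTL [0.563  0.2801 0.014 ]
dTR [0.5645 0.1645 0.014 ]
dBR [0.4664 0.1636 0.014 ]
dBL [0.4654 0.2801 0.014 ]
pull [0.4412 0.2203 0.03  ]
pullbase [0.4523 0.2207 0.03  ]
ssm [0.5274 0.3706 0.009 ]
ssmL [0.5271 0.3969 0.009 ]
ssmR [0.5278 0.3438 0.009 ]
blue [0.503  0.0988 0.04  ]
tTL [0.8671 0.0802 0.05  ]
tBR [ 0.6736 -0.1578  0.05  ]
tBL [0.6551 0.0578 0.05  ]
gBL [0.651  0.0589 0.    ]
gBR [ 0.6726 -0.1664  0.    ]
slotL [0.6566 0.0135 0.    ]
slotR [ 0.6691 -0.1144  0.    ]
sm [ 0.5395 -0.2028  0.009 ]
sl [ 0.5444 -0.398   0.009 ]
smL [ 0.5391 -0.166   0.009 ]
smR [ 0.54   -0.2388  0.009 ]
slL [ 0.5439 -0.3518  0.009 ]
slR [ 0.545  -0.4443  0.009 ]
```

```bash
python3 -m pendant '[{"rz":-6.7,"hand":0.06},{"rz":-6.8},{"dx":-0.0193,"dy":-0.0172},{"dx":-0.0193,"dy":-0.0172},{"dx":-0.0193,"dy":-0.0172},{"dx":-0.0193,"dy":-0.0172},{"dx":-0.0193,"dy":-0.0172},{"dx":-0.0193,"dy":-0.0172},{"dx":-0.0193,"dy":-0.0172},{"dx":-0.0193,"dy":-0.0172},{"dx":-0.0193,"dy":-0.0172},{"dx":-0.0193,"dy":-0.0172}]' 40
```

```text
invalid input
```

```bash
python3 -m pendant '[{"dx":-0.0193,"dy":-0.0172},{"dx":-0.0193,"dy":-0.0172},{"dx":-0.0193,"dy":-0.0172},{"dx":-0.0193,"dy":-0.0172},{"dx":-0.0193,"dy":-0.0172},{"dx":-0.0193,"dy":-0.0172},{"dx":-0.0193,"dy":-0.0172},{"dx":-0.0193,"dy":-0.0172},{"dx":-0.0193,"dy":-0.0172},{"dx":-0.0193,"dy":-0.0172},{},{}]'
```

```text
invalid input
```

```bash
python3 -m pendant '[{"dx":0,"dy":0,"dz":0,"rx":0,"ry":0,"rz":-6.7,"hand":0.06}, {"dx":0,"dy":0,"dz":0,"rx":0,"ry":0,"rz":-6.8,"hand":0.06}]' 40; python3 -m pendant --help | head -20
```

```text
clock: 0.27
position: [0.1342, 0.5588, 0.2307]
ee_rot: [-0.0, -0.003, 1.0, -0.001]
contact_force: [-1.0, -0.5, 0.7]
width: 0.0637
gripper_force: 0.0invalid input: not JSON, or not a number
```

```bash
python3 -m pendant '[{"dx":-0.0193,"dy":-0.0172,"dz":0,"rx":0,"ry":0,"rz":0,"hand":0.06},{"dx":-0.0193,"dy":-0.0172,"dz":0,"rx":0,"ry":0,"rz":0,"hand":0.06},{"dx":-0.0193,"dy":-0.0172,"dz":0,"rx":0,"ry":0,"rz":0,"hand":0.06},{"dx":-0.0193,"dy":-0.0172,"dz":0,"rx":0,"ry":0,"rz":0,"hand":0.06},{"dx":-0.0193,"dy":-0.0172,"dz":0,"rx":0,"ry":0,"rz":0,"hand":0.06},{"dx":-0.0193,"dy":-0.0172,"dz":0,"rx":0,"ry":0,"rz":0,"hand":0.06},{"dx":-0.0193,"dy":-0.0172,"dz":0,"rx":0,"ry":0,"rz":0,"hand":0.06},{"dx":-0.0193,"dy":-0.0172,"dz":0,"rx":0,"ry":0,"rz":0,"hand":0.06},{"dx":-0.0193,"dy":-0.0172,"dz":0,"rx":0,"ry":0,"rz":0,"hand":0.06},{"dx":-0.0193,"dy":-0.0172,"dz":0,"rx":0,"ry":0,"rz":0,"hand":0.06}]'
python3 -m pendant '[{"dx":-0.0193,"dy":-0.0172,"dz":0,"rx":0,"ry":0,"rz":0,"hand":0.06},{"dx":-0.0193,"dy":-0.0172,"dz":0,"rx":0,"ry":0,"rz":0,"hand":0.06},{"dx":-0.0193,"dy":-0.0172,"dz":0,"rx":0,"ry":0,"rz":0,"hand":0.06},{"dx":-0.0193,"dy":-0.0172,"dz":0,"rx":0,"ry":0,"rz":0,"hand":0.06},{"dx":-0.0193,"dy":-0.0172,"dz":0,"rx":0,"ry":0,"rz":0,"hand":0.06},{"dx":-0.0193,"dy":-0.0172,"dz":0,"rx":0,"ry":0,"rz":0,"hand":0.06},{"dx":-0.0193,"dy":-0.0172,"dz":0,"rx":0,"ry":0,"rz":0,"hand":0.06},{"dx":-0.0193,"dy":-0.0172,"dz":0,"rx":0,"ry":0,"rz":0,"hand":0.06},{"dx":-0.0193,"dy":-0.0172,"dz":0,"rx":0,"ry":0,"rz":0,"hand":0.06},{"dx":-0.0193,"dy":-0.0172,"dz":0,"rx":0,"ry":0,"rz":0,"hand":0.06},{"dx":0,"dy":0,"dz":0,"rx":0,"ry":0,"rz":0,"hand":0.06}]'
```

```text
clock: 1.1
position: [0.3279, 0.3859, 0.231]
ee_rot: [-0.0, 0.0, 1.0, -0.0]
contact_force: [0.8, 0.5, -0.5]
width: 0.0597
gripper_force: 0.0
clock: 2.02
position: [0.5238, 0.2119, 0.2305]
ee_rot: [0.001, 0.002, 1.0, -0.001]
contact_force: [-0.0, 1.0, -0.6]
width: 0.0597
gripper_force: 0.0
```

```bash
python3 -m pendant '[{"dx":0,"dy":0,"dz":0.024,"rx":0,"ry":0,"rz":0,"hand":0.06},{"dx":0,"dy":0,"dz":0.024,"rx":0,"ry":0,"rz":0,"hand":0.06},{"dx":0,"dy":0,"dz":0.024,"rx":0,"ry":0,"rz":0,"hand":0.06},{"dx":0,"dy":0,"dz":0.024,"rx":0,"ry":0,"rz":0,"hand":0.06},{"dx":0,"dy":0,"dz":0.024,"rx":0,"ry":0,"rz":0,"hand":0.06},{"dx":0,"dy":0,"dz":0,"rx":0,"ry":0,"rz":0,"hand":0.06},{"dx":0,"dy":0,"dz":0,"rx":0,"ry":0,"rz":0,"hand":0.06},{"dx":0,"dy":0,"dz":0,"rx":0,"ry":0,"rz":0,"hand":0.06}]'
```

```text
clock: 2.68
position: [0.5209, 0.2155, 0.1123]
ee_rot: [0.001, -0.0, 1.0, 0.0]
contact_force: [0.5, 0.0, -0.2]
width: 0.06
gripper_force: 0.0
```

```bash
python3 -m pendant '[{"dx":0.001,"dy":0.0005,"dz":0.016,"rx":0,"ry":0,"rz":0,"hand":0.06},{"dx":0,"dy":0,"dz":0.016,"rx":0,"ry":0,"rz":0,"hand":0.06},{"dx":0,"dy":0,"dz":0.010,"rx":0,"ry":0,"rz":0,"hand":0.06},{"dx":0,"dy":0,"dz":0.005,"rx":0,"ry":0,"rz":0,"hand":0.06},{"dx":0,"dy":0,"dz":0,"rx":0,"ry":0,"rz":0,"hand":0.06},{"dx":0,"dy":0,"dz":0,"rx":0,"ry":0,"rz":0,"hand":0.06}]'
python3 - <<'E'
from h import *
im=snap('side','pics/side1.png'); crop('pics/side1.png','pics/c3.png',180,110,270,210,6)
print(manip.get_state()['position'])
E
```

```text
clock: 3.18
position: [0.5199, 0.2158, 0.065]
ee_rot: [0.001, 0.0, 1.0, 0.0]
contact_force: [0.2, -0.5, 1.0]
width: 0.0599
gripper_force: 0.0
[0.52009124 0.21577567 0.06528774]
```

View pics/c3.png

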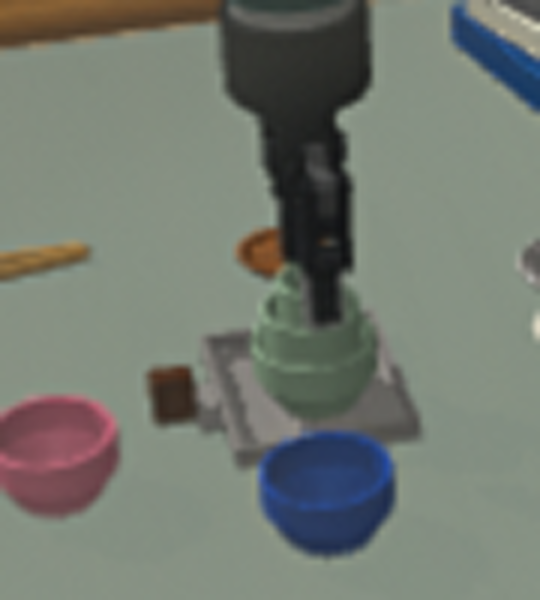

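The crop shows the near fingertip at about (322,318), level with the middle cup's rim. I'll check its x alignment by projection.

Run:
```python
from h import *
s=load('side')
for n,P in [('tallrimC',(.519,.216,.079)),('midrimL',(.492,.216,.062)),('midrimR',(.546,.216,.062)),('widerimL',(.485,.216,.043)),('widerimR',(.553,.216,.043)),('fingertip',(.52,.216-.03-.007,.066)),('fingertip60',(.52,.216-.03-.007,.072)),('blueC',(.503,.0988,.04))]:
    print(n,((proj(s,P)[0]-[180,110]+.5)*6).round(0))
```

```text
tallrimC [310. 279.]
midrimL [262. 313.]
midrimR [361. 299.]
widerimL [251. 346.]
widerimR [376. 327.]
fingertip [326. 335.]
fingertip60 [326. 326.]
blueC [326. 467.]
```

Cup predictions match the picture, and the fingertip is at about z 0.073. I'll lower 3 mm and close.

```bash
python3 -m pendant '[{"dx":0.0,"dy":0,"dz":0.003,"rx":0,"ry":0,"rz":0,"hand":0.05},{"dx":0,"dy":0,"dz":0,"rx":0,"ry":0,"rz":0,"hand":0.042},{"dx":0,"dy":0,"dz":0,"rx":0,"ry":0,"rz":0,"hand":0.034},{"dx":0,"dy":0,"dz":0,"rx":0,"ry":0,"rz":0,"hand":0.02},{"dx":0,"dy":0,"dz":0,"rx":0,"ry":0,"rz":0,"hand":0.02},{"dx":0,"dy":0,"dz":0,"rx":0,"ry":0,"rz":0,"hand":0.02},{"dx":0,"dy":0,"dz":0,"rx":0,"ry":0,"rz":0,"hand":0.02}]' 30
```

```text
clock: 3.82
position: [0.5197, 0.2158, 0.0618]
ee_rot: [0.001, 0.0, 1.0, 0.0]
contact_force: [-0.0, 0.6, 4.7]
width: 0.0352
gripper_force: 29.9
```

```bash
python3 -m pendant '[{"dx":0,"dy":0,"dz":-0.004,"rx":0,"ry":0,"rz":0,"hand":0.02},{"dx":0,"dy":0,"dz":-0.01,"rx":0,"ry":0,"rz":0,"hand":0.02},{"dx":0,"dy":0,"dz":-0.014,"rx":0,"ry":0,"rz":0,"hand":0.02},{"dx":0,"dy":0,"dz":-0.016,"rx":0,"ry":0,"rz":0,"hand":0.02},{"dx":0,"dy":0,"dz":-0.016,"rx":0,"ry":0,"rz":0,"hand":0.02},{"dx":0,"dy":0,"dz":-0.016,"rx":0,"ry":0,"rz":0,"hand":0.02},{"dx":0,"dy":0,"dz":-0.014,"rx":0,"ry":0,"rz":0,"hand":0.02},{"dx":0,"dy":0,"dz":0,"rx":0,"ry":0,"rz":0,"hand":0.02},{"dx":0,"dy":0,"dz":0,"rx":0,"ry":0,"rz":0,"hand":0.02}]'
python3 - <<'E'
from h import *
im=snap('side','pics/side2.png'); crop('pics/side2.png','pics/c4.png',170,80,270,210,4.5)
print(manip.get_state()['position'])
E
```

```text
clock: 4.57
position: [0.5196, 0.2156, 0.1521]
ee_rot: [0.001, 0.0, 1.0, 0.0]
contact_force: [0.1, 0.6, -1.8]
width: 0.0354
gripper_force: 30.0
[0.51884017 0.21537942 0.15104274]
```

View pics/c4.png

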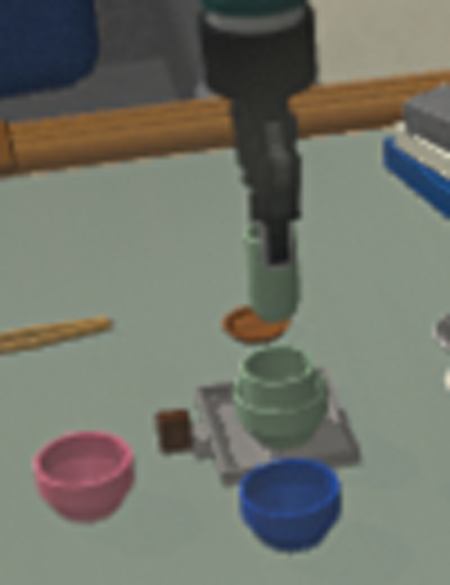

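```bash
python3 -m pendant '[{"dx":-0.001,"dy":0.012,"dz":0,"rx":0,"ry":0,"rz":0,"hand":0.02},{"dx":-0.001,"dy":0.02,"dz":0,"rx":0,"ry":0,"rz":0,"hand":0.02},{"dx":-0.001,"dy":0.02,"dz":0,"rx":0,"ry":0,"rz":0,"hand":0.02},{"dx":-0.001,"dy":0.02,"dz":0,"rx":0,"ry":0,"rz":0,"hand":0.02},{"dx":-0.001,"dy":0.02,"dz":0,"rx":0,"ry":0,"rz":0,"hand":0.02},{"dx":-0.001,"dy":0.02,"dz":0,"rx":0,"ry":0,"rz":0,"hand":0.02},{"dx":-0.001,"dy":0.02,"dz":0,"rx":0,"ry":0,"rz":0,"hand":0.02},{"dx":-0.001,"dy":0.015,"dz":0,"rx":0,"ry":0,"rz":0,"hand":0.02},{"dx":-0.0004,"dy":0.008,"dz":0,"rx":0,"ry":0,"rz":0,"hand":0.02},{"dx":0,"dy":0,"dz":0,"rx":0,"ry":0,"rz":0,"hand":0.02}]'
python3 -m pendant '[{"dx":0,"dy":0,"dz":0.015,"rx":0,"ry":0,"rz":0,"hand":0.02},{"dx":0,"dy":0,"dz":0.02,"rx":0,"ry":0,"rz":0,"hand":0.02},{"dx":0,"dy":0,"dz":0.02,"rx":0,"ry":0,"rz":0,"hand":0.02},{"dx":0,"dy":0,"dz":0.016,"rx":0,"ry":0,"rz":0,"hand":0.02},{"dx":0,"dy":0,"dz":0.010,"rx":0,"ry":0,"rz":0,"hand":0.02},{"dx":0,"dy":0,"dz":0.006,"rx":0,"ry":0,"rz":0,"hand":0.02},{"dx":0,"dy":0,"dz":0,"rx":0,"ry":0,"rz":0,"hand":0.02},{"dx":0,"dy":0,"dz":0,"rx":0,"ry":0,"rz":0,"hand":0.02},{"dx":0,"dy":0,"dz":0,"rx":0,"ry":0,"rz":0,"hand":0.02}]'
python3 - <<'E'
from h import *
s=snap('side','pics/side3.png'); snap('top','pics/top3.png')
print(manip.get_state()['position'],manip.get_state()['contact_force'])
a=cv2.resize(cv2.imread('pics/side3.png')[120:170,200:260],(480,400),interpolation=cv2.INTER_CUBIC)
b=cv2.resize(cv2.imread('pics/top3.png')[195:245,80:120],(320,400),interpolation=cv2.INTER_CUBIC)
cv2.imwrite('pics/c5.png',np.hstack([a,b]))
for P in [(.5274,.3706,.005),(.5274-.028,.3706,.009),(.5274+.028,.3706,.009),(.5274,.3706,.071)]: print(((proj(s,P)[0]-[200,120]+.5)*8).round(0))
E
```

```text
clock: 5.45
position: [0.5273, 0.3724, 0.1503]
ee_rot: [-0.001, -0.001, 1.0, 0.0]
contact_force: [0.1, -0.6, -0.9]
width: 0.0353
gripper_force: 30.1
clock: 6.2
position: [0.5286, 0.3708, 0.0655]
ee_rot: [0.001, 0.0, 1.0, 0.001]
contact_force: [-0.1, 0.1, -0.6]
width: 0.0354
gripper_force: 30.1
[0.52844385 0.37091657 0.06552611] [-0.47792172  0.10287329 -1.03267589]
[217. 257.]
[154. 258.]
[279. 241.]
[207. 126.]
```

View pics/c5.png

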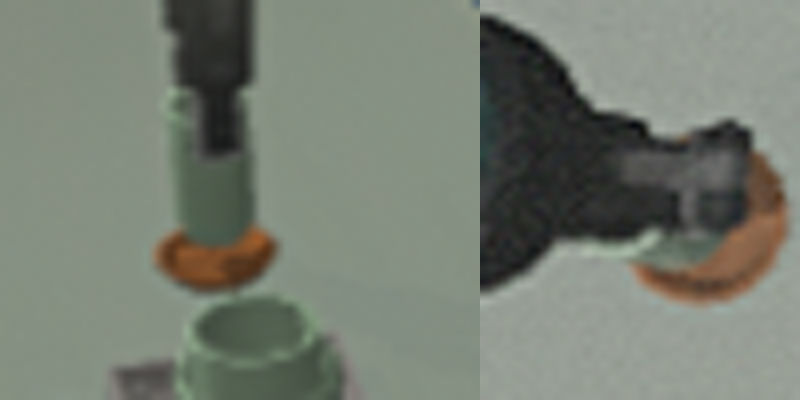

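The tall cup is centred over the saucer, with its axis at about (213,190) against a predicted 212, and about 11 mm up. I'll lower it slowly.

```bash
python3 -m pendant '[{"dx":0.0005,"dy":0,"dz":0.004,"rx":0,"ry":0,"rz":0,"hand":0.02},{"dx":0,"dy":0,"dz":0.003,"rx":0,"ry":0,"rz":0,"hand":0.02},{"dx":0,"dy":0,"dz":0.002,"rx":0,"ry":0,"rz":0,"hand":0.02},{"dx":0,"dy":0,"dz":0.001,"rx":0,"ry":0,"rz":0,"hand":0.02},{"dx":0,"dy":0,"dz":0,"rx":0,"ry":0,"rz":0,"hand":0.02},{"dx":0,"dy":0,"dz":0,"rx":0,"ry":0,"rz":0,"hand":0.02}]'
python3 -m pendant '[{"dx":0,"dy":0,"dz":0.0007,"rx":0,"ry":0,"rz":0,"hand":0.02},{"dx":0,"dy":0,"dz":0,"rx":0,"ry":0,"rz":0,"hand":0.02}]'
python3 -m pendant '[{"dx":0,"dy":0,"dz":0.0007,"rx":0,"ry":0,"rz":0,"hand":0.02},{"dx":0,"dy":0,"dz":0,"rx":0,"ry":0,"rz":0,"hand":0.02}]'
```

```text
clock: 6.8
position: [0.5272, 0.3706, 0.0542]
ee_rot: [-0.0, 0.0, 1.0, 0.0]
contact_force: [-0.8, -0.0, -0.9]
width: 0.0352
gripper_force: 30.1
clock: 6.97
position: [0.5275, 0.3707, 0.0539]
ee_rot: [0.0, 0.0, 1.0, 0.0]
contact_force: [0.2, 0.1, 0.1]
width: 0.0351
gripper_force: 30.1
clock: 7.13
position: [0.5277, 0.3707, 0.0538]
ee_rot: [0.001, 0.0, 1.0, 0.0]
contact_force: [-0.2, -0.8, 4.1]
width: 0.0354
gripper_force: 30.3
```

Contact confirmed (+4 N). I'll release, rise and move back over the stack.

```bash
python3 -m pendant '[{"dx":0,"dy":0,"dz":0,"rx":0,"ry":0,"rz":0,"hand":0.042},{"dx":0,"dy":0,"dz":0,"rx":0,"ry":0,"rz":0,"hand":0.06},{"dx":0,"dy":0,"dz":0,"rx":0,"ry":0,"rz":0,"hand":0.06},{"dx":0,"dy":0,"dz":-0.01,"rx":0,"ry":0,"rz":0,"hand":0.06},{"dx":0,"dy":0,"dz":-0.02,"rx":0,"ry":0,"rz":0,"hand":0.07},{"dx":0,"dy":0,"dz":-0.02,"rx":0,"ry":0,"rz":0,"hand":0.07},{"dx":0,"dy":0,"dz":-0.02,"rx":0,"ry":0,"rz":0,"hand":0.075},{"dx":0,"dy":0,"dz":-0.01,"rx":0,"ry":0,"rz":0,"hand":0.075}]'
python3 -m pendant '[{"dx":0.001,"dy":-0.012,"dz":0,"rx":0,"ry":0,"rz":0,"hand":0.075},{"dx":0.001,"dy":-0.02,"dz":0,"rx":0,"ry":0,"rz":0,"hand":0.075},{"dx":0.001,"dy":-0.02,"dz":0,"rx":0,"ry":0,"rz":0,"hand":0.075},{"dx":0.001,"dy":-0.02,"dz":0,"rx":0,"ry":0,"rz":0,"hand":0.075},{"dx":0.001,"dy":-0.02,"dz":0,"rx":0,"ry":0,"rz":0,"hand":0.075},{"dx":0.001,"dy":-0.02,"dz":0,"rx":0,"ry":0,"rz":0,"hand":0.075},{"dx":0.001,"dy":-0.02,"dz":0,"rx":0,"ry":0,"rz":0,"hand":0.075},{"dx":0.001,"dy":-0.015,"dz":0,"rx":0,"ry":0,"rz":0,"hand":0.075},{"dx":0.0005,"dy":-0.0075,"dz":0,"rx":0,"ry":0,"rz":0,"hand":0.075},{"dx":0,"dy":0,"dz":0,"rx":0,"ry":0,"rz":0,"hand":0.075},{"dx":0,"dy":0,"dz":0,"rx":0,"ry":0,"rz":0,"hand":0.075}]'
```

```text
clock: 7.8
position: [0.5285, 0.3713, 0.1362]
ee_rot: [0.002, 0.0, 1.0, 0.001]
contact_force: [1.1, -0.3, -0.0]
width: 0.0749
gripper_force: 0.0
clock: 8.72
position: [0.5187, 0.216, 0.1327]
ee_rot: [-0.0, 0.001, 1.0, 0.0]
contact_force: [0.3, 1.3, 0.7]
width: 0.0749
gripper_force: 0.0
```

```bash
python3 -m pendant '[{"dx":0,"dy":0,"dz":0.015,"rx":0,"ry":0,"rz":0,"hand":0.075},{"dx":0,"dy":0,"dz":0.02,"rx":0,"ry":0,"rz":0,"hand":0.075},{"dx":0,"dy":0,"dz":0.02,"rx":0,"ry":0,"rz":0,"hand":0.075},{"dx":0,"dy":0,"dz":0.018,"rx":0,"ry":0,"rz":0,"hand":0.075},{"dx":0,"dy":0,"dz":0.012,"rx":0,"ry":0,"rz":0,"hand":0.075},{"dx":0,"dy":0,"dz":0.005,"rx":0,"ry":0,"rz":0,"hand":0.07},{"dx":0,"dy":0,"dz":0,"rx":0,"ry":0,"rz":0,"hand":0.066},{"dx":0,"dy":0,"dz":0,"rx":0,"ry":0,"rz":0,"hand":0.062}]'
python3 -m pendant '[{"dx":0,"dy":0,"dz":0,"rx":0,"ry":0,"rz":0,"hand":0.057},{"dx":0,"dy":0,"dz":0,"rx":0,"ry":0,"rz":0,"hand":0.052},{"dx":0,"dy":0,"dz":0,"rx":0,"ry":0,"rz":0,"hand":0.04},{"dx":0,"dy":0,"dz":0,"rx":0,"ry":0,"rz":0,"hand":0.04},{"dx":0,"dy":0,"dz":0,"rx":0,"ry":0,"rz":0,"hand":0.04},{"dx":0,"dy":0,"dz":0,"rx":0,"ry":0,"rz":0,"hand":0.04}]' 30
```

```text
clock: 9.38
position: [0.519, 0.2168, 0.043]
ee_rot: [0.0, -0.0, 1.0, 0.0]
contact_force: [-0.5, 0.4, -0.2]
width: 0.0621
gripper_force: 0.0
clock: 9.88
position: [0.5198, 0.2168, 0.0443]
ee_rot: [0.002, 0.0, 1.0, 0.001]
contact_force: [-0.5, 2.3, 6.8]
width: 0.053
gripper_force: 31.6
```

```bash
python3 -m pendant '[{"dx":0,"dy":0,"dz":-0.004,"rx":0,"ry":0,"rz":0,"hand":0.04},{"dx":0,"dy":0,"dz":-0.01,"rx":0,"ry":0,"rz":0,"hand":0.04},{"dx":0,"dy":0,"dz":-0.016,"rx":0,"ry":0,"rz":0,"hand":0.04},{"dx":0,"dy":0,"dz":-0.02,"rx":0,"ry":0,"rz":0,"hand":0.04},{"dx":0,"dy":0,"dz":-0.02,"rx":0,"ry":0,"rz":0,"hand":0.04},{"dx":0,"dy":0,"dz":-0.02,"rx":0,"ry":0,"rz":0,"hand":0.04},{"dx":0,"dy":0,"dz":-0.01,"rx":0,"ry":0,"rz":0,"hand":0.04},{"dx":0,"dy":0,"dz":0,"rx":0,"ry":0,"rz":0,"hand":0.04},{"dx":0,"dy":0,"dz":0,"rx":0,"ry":0,"rz":0,"hand":0.04}]'
python3 - <<'E'
from h import *
s=snap('side','pics/side4.png'); t=snap('top','pics/top4.png')
a=cv2.resize(cv2.imread('pics/side4.png')[105:205,170:270],(400,400),interpolation=cv2.INTER_CUBIC)
b=cv2.resize(cv2.imread('pics/top4.png')[190:265,80:230],(400,200),interpolation=cv2.INTER_CUBIC)
o=np.zeros((400,800,3),np.uint8);o[:,:400]=a;o[:200,400:]=b;cv2.imwrite('pics/c6.png',o)
for P in [(.5274,.3706,.071),(.519,.216,.043),(.515,.2215,.014)]: print(((proj(s,P)[0]-[170,105]+.5)*4).round(0),((proj(t,P)[0]-[80,190]+.5)*400/150+[400,0]).round(0))
E
```

```text
clock: 10.63
position: [0.5186, 0.2158, 0.1431]
ee_rot: [0.0, 0.0, 1.0, -0.0]
contact_force: [-0.3, 0.9, -1.4]
width: 0.0529
gripper_force: 31.9
[224. 123.] [450.  81.]
[249. 244.] [630.  95.]
[245. 271.] [631. 101.]
```

View pics/c6.png

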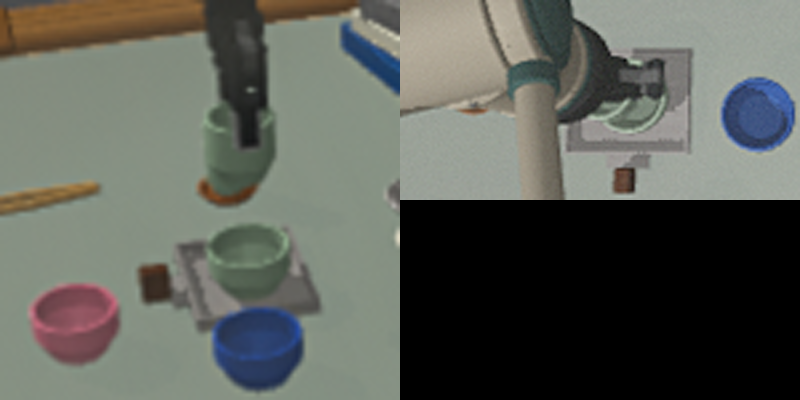

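The middle cup is in the hand. The wide cup is undisturbed, with its rim at (249,243) as predicted. Moving to the medium saucer.

```bash
python3 -m pendant '[{"dx":-0.001,"dy":-0.012,"dz":0,"rx":0,"ry":0,"rz":0,"hand":0.04},{"dx":-0.001,"dy":-0.026,"dz":0,"rx":0,"ry":0,"rz":0,"hand":0.04},{"dx":-0.001,"dy":-0.026,"dz":0,"rx":0,"ry":0,"rz":0,"hand":0.04},{"dx":-0.001,"dy":-0.026,"dz":0,"rx":0,"ry":0,"rz":0,"hand":0.04},{"dx":-0.001,"dy":-0.026,"dz":0,"rx":0,"ry":0,"rz":0,"hand":0.04},{"dx":-0.001,"dy":-0.026,"dz":0,"rx":0,"ry":0,"rz":0,"hand":0.04},{"dx":-0.001,"dy":-0.026,"dz":0,"rx":0,"ry":0,"rz":0,"hand":0.04},{"dx":-0.001,"dy":-0.026,"dz":0,"rx":0,"ry":0,"rz":0,"hand":0.04},{"dx":-0.001,"dy":-0.026,"dz":0,"rx":0,"ry":0,"rz":0,"hand":0.04},{"dx":-0.001,"dy":-0.026,"dz":0,"rx":0,"ry":0,"rz":0,"hand":0.04}]'
python3 -m pendant '[{"dx":-0.0015,"dy":-0.026,"dz":0,"rx":0,"ry":0,"rz":0,"hand":0.04},{"dx":-0.0015,"dy":-0.026,"dz":0,"rx":0,"ry":0,"rz":0,"hand":0.04},{"dx":-0.0015,"dy":-0.026,"dz":0,"rx":0,"ry":0,"rz":0,"hand":0.04},{"dx":-0.0015,"dy":-0.026,"dz":0,"rx":0,"ry":0,"rz":0,"hand":0.04},{"dx":-0.0015,"dy":-0.026,"dz":0,"rx":0,"ry":0,"rz":0,"hand":0.04},{"dx":-0.0015,"dy":-0.026,"dz":0,"rx":0,"ry":0,"rz":0,"hand":0.04},{"dx":-0.0015,"dy":-0.0165,"dz":0,"rx":0,"ry":0,"rz":0,"hand":0.04},{"dx":0,"dy":0,"dz":0,"rx":0,"ry":0,"rz":0,"hand":0.04},{"dx":0,"dy":0,"dz":0,"rx":0,"ry":0,"rz":0,"hand":0.04},{"dx":0,"dy":0,"dz":0,"rx":0,"ry":0,"rz":0,"hand":0.04}]'
```

```text
clock: 11.57
position: [0.5275, -0.032, 0.1418]
ee_rot: [-0.001, 0.0, 1.0, 0.0]
contact_force: [0.5, -0.2, -0.9]
width: 0.0534
gripper_force: 31.9
clock: 12.4
position: [0.5383, -0.2016, 0.1422]
ee_rot: [-0.001, 0.0, 1.0, 0.001]
contact_force: [0.2, 0.7, -1.4]
width: 0.0534
gripper_force: 32.0
```

```bash
python3 -m pendant '[{"dx":-0.001,"dy":-0.001,"dz":0.015,"rx":0,"ry":0,"rz":0,"hand":0.04},{"dx":0,"dy":0,"dz":0.02,"rx":0,"ry":0,"rz":0,"hand":0.04},{"dx":0,"dy":0,"dz":0.02,"rx":0,"ry":0,"rz":0,"hand":0.04},{"dx":0,"dy":0,"dz":0.018,"rx":0,"ry":0,"rz":0,"hand":0.04},{"dx":0,"dy":0,"dz":0.011,"rx":0,"ry":0,"rz":0,"hand":0.04},{"dx":0,"dy":0,"dz":0.006,"rx":0,"ry":0,"rz":0,"hand":0.04},{"dx":0,"dy":0,"dz":0,"rx":0,"ry":0,"rz":0,"hand":0.04},{"dx":0,"dy":0,"dz":0,"rx":0,"ry":0,"rz":0,"hand":0.04},{"dx":0,"dy":0,"dz":0,"rx":0,"ry":0,"rz":0,"hand":0.04}]'
python3 - <<'E'
from h import *
s=snap('side','pics/side5.png'); t=snap('top','pics/top5.png')
print(manip.get_state()['position'])
a=cv2.resize(cv2.imread('pics/side5.png')[215:285,235:305],(400,400),interpolation=cv2.INTER_CUBIC)
b=cv2.resize(cv2.imread('pics/top5.png')[185:255,300:370],(400,400),interpolation=cv2.INTER_CUBIC)
cv2.imwrite('pics/c7.png',np.hstack([a,b]))
k=400/70
for P in [(.5395,-.2028,.005),(.5395-.038,-.2028,.009),(.5395+.038,-.2028,.009),(.5395,-.2028,.059),(.5395-.027,-.2028,.069),(.5395+.027,-.2028,.069)]: print(((proj(s,P)[0]-[235,215]+.5)*k).round(0),((proj(t,P)[0]-[300,185]+.5)*k+[400,0]).round(0))
E
```

```text
clock: 13.15
position: [0.541, -0.2036, 0.0539]
ee_rot: [0.001, -0.0, 1.0, -0.0]
contact_force: [-0.6, 0.0, -0.7]
width: 0.0534
gripper_force: 32.0
[ 0.54090056 -0.20376147  0.05399458]
[211. 275.] [601. 203.]
[128. 284.] [604. 289.]
[294. 253.] [602. 117.]
[211. 186.] [626. 192.]
[149. 180.] [633. 255.]
[271. 158.] [630. 125.]
```

View pics/c7.png

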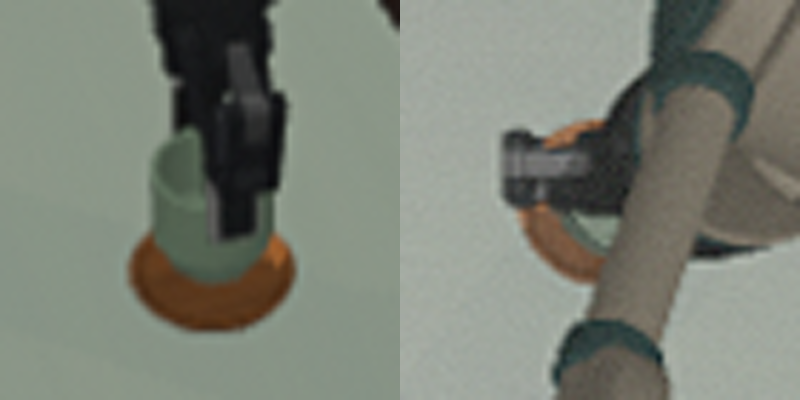

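The cup edges are at 151 and 274 against a predicted 149 and 271, so it is about 1 mm too far in x. I'll correct and lower.

```bash
python3 -m pendant '[{"dx":0.0011,"dy":0.0008,"dz":0.005,"rx":0,"ry":0,"rz":0,"hand":0.04},{"dx":0,"dy":0,"dz":0.003,"rx":0,"ry":0,"rz":0,"hand":0.04},{"dx":0,"dy":0,"dz":0.002,"rx":0,"ry":0,"rz":0,"hand":0.04},{"dx":0,"dy":0,"dz":0.001,"rx":0,"ry":0,"rz":0,"hand":0.04},{"dx":0,"dy":0,"dz":0,"rx":0,"ry":0,"rz":0,"hand":0.04},{"dx":0,"dy":0,"dz":0,"rx":0,"ry":0,"rz":0,"hand":0.04}]'
python3 -m pendant '[{"dx":0,"dy":0,"dz":0.0008,"rx":0,"ry":0,"rz":0,"hand":0.04},{"dx":0,"dy":0,"dz":0,"rx":0,"ry":0,"rz":0,"hand":0.04}]'
python3 -m pendant '[{"dx":0,"dy":0,"dz":0.0008,"rx":0,"ry":0,"rz":0,"hand":0.04},{"dx":0,"dy":0,"dz":0,"rx":0,"ry":0,"rz":0,"hand":0.04}]'
```

```text
clock: 13.75
position: [0.539, -0.2027, 0.0418]
ee_rot: [-0.0, 0.0, 1.0, 0.0]
contact_force: [-0.2, -0.1, -2.0]
width: 0.0531
gripper_force: 32.0
clock: 13.92
position: [0.5393, -0.2027, 0.0414]
ee_rot: [0.0, 0.0, 1.0, -0.0]
contact_force: [-0.3, 0.6, 1.1]
width: 0.0529
gripper_force: 32.1
clock: 14.08
position: [0.5394, -0.2027, 0.0413]
ee_rot: [0.001, 0.0, 1.0, -0.0]
contact_force: [-1.2, 0.9, 6.0]
width: 0.0533
gripper_force: 32.5
```

```bash
python3 -m pendant '[{"dx":0,"dy":0,"dz":0,"rx":0,"ry":0,"rz":0,"hand":0.06},{"dx":0,"dy":0,"dz":0,"rx":0,"ry":0,"rz":0,"hand":0.075},{"dx":0,"dy":0,"dz":0,"rx":0,"ry":0,"rz":0,"hand":0.08},{"dx":0,"dy":0,"dz":-0.01,"rx":0,"ry":0,"rz":0,"hand":0.085},{"dx":0,"dy":0,"dz":-0.02,"rx":0,"ry":0,"rz":0,"hand":0.085},{"dx":0,"dy":0,"dz":-0.025,"rx":0,"ry":0,"rz":0,"hand":0.085},{"dx":0,"dy":0,"dz":-0.025,"rx":0,"ry":0,"rz":0,"hand":0.085},{"dx":0,"dy":0,"dz":-0.01,"rx":0,"ry":0,"rz":0,"hand":0.085}]'
python3 -m pendant '[{"dx":0.001,"dy":0.012,"dz":0,"rx":0,"ry":0,"rz":0,"hand":0.085},{"dx":0.001,"dy":0.026,"dz":0,"rx":0,"ry":0,"rz":0,"hand":0.085},{"dx":0.001,"dy":0.026,"dz":0,"rx":0,"ry":0,"rz":0,"hand":0.085},{"dx":0.001,"dy":0.026,"dz":0,"rx":0,"ry":0,"rz":0,"hand":0.085},{"dx":0.001,"dy":0.026,"dz":0,"rx":0,"ry":0,"rz":0,"hand":0.085},{"dx":0.001,"dy":0.026,"dz":0,"rx":0,"ry":0,"rz":0,"hand":0.085},{"dx":0.001,"dy":0.026,"dz":0,"rx":0,"ry":0,"rz":0,"hand":0.085},{"dx":0.001,"dy":0.026,"dz":0,"rx":0,"ry":0,"rz":0,"hand":0.085},{"dx":0.001,"dy":0.026,"dz":0,"rx":0,"ry":0,"rz":0,"hand":0.085},{"dx":0.001,"dy":0.026,"dz":0,"rx":0,"ry":0,"rz":0,"hand":0.085}]'
python3 -m pendant '[{"dx":0.0015,"dy":0.026,"dz":0,"rx":0,"ry":0,"rz":0,"hand":0.085},{"dx":0.0015,"dy":0.026,"dz":0,"rx":0,"ry":0,"rz":0,"hand":0.085},{"dx":0.0015,"dy":0.026,"dz":0,"rx":0,"ry":0,"rz":0,"hand":0.085},{"dx":0.0015,"dy":0.026,"dz":0,"rx":0,"ry":0,"rz":0,"hand":0.085},{"dx":0.0015,"dy":0.026,"dz":0,"rx":0,"ry":0,"rz":0,"hand":0.085},{"dx":0.0015,"dy":0.026,"dz":0,"rx":0,"ry":0,"rz":0,"hand":0.085},{"dx":0.0015,"dy":0.0165,"dz":0,"rx":0,"ry":0,"rz":0,"hand":0.085},{"dx":0,"dy":0,"dz":0,"rx":0,"ry":0,"rz":0,"hand":0.085},{"dx":0,"dy":0,"dz":0,"rx":0,"ry":0,"rz":0,"hand":0.085},{"dx":0,"dy":0,"dz":0,"rx":0,"ry":0,"rz":0,"hand":0.085}]'
```

```text
clock: 14.75
position: [0.5409, -0.2036, 0.1341]
ee_rot: [0.003, 0.0, 1.0, -0.001]
contact_force: [-0.4, -0.4, 0.3]
width: 0.085
gripper_force: 0.0
clock: 15.58
position: [0.5272, 0.0454, 0.1287]
ee_rot: [-0.002, 0.0, 1.0, 0.0]
contact_force: [0.1, -0.5, -0.3]
width: 0.0847
gripper_force: 0.0
clock: 16.42
position: [0.5175, 0.2155, 0.1293]
ee_rot: [-0.001, -0.0, 1.0, -0.001]
contact_force: [-0.1, -0.5, 0.1]
width: 0.0851
gripper_force: 0.0
```

```bash
python3 -m pendant '[{"dx":-0.001,"dy":0.0005,"dz":0.015,"rx":0,"ry":0,"rz":0,"hand":0.085},{"dx":0,"dy":0,"dz":0.02,"rx":0,"ry":0,"rz":0,"hand":0.085},{"dx":0,"dy":0,"dz":0.02,"rx":0,"ry":0,"rz":0,"hand":0.085},{"dx":0,"dy":0,"dz":0.018,"rx":0,"ry":0,"rz":0,"hand":0.085},{"dx":0,"dy":0,"dz":0.012,"rx":0,"ry":0,"rz":0,"hand":0.085},{"dx":0,"dy":0,"dz":0.01,"rx":0,"ry":0,"rz":0,"hand":0.085},{"dx":0,"dy":0,"dz":0.008,"rx":0,"ry":0,"rz":0,"hand":0.085},{"dx":0,"dy":0,"dz":0.006,"rx":0,"ry":0,"rz":0,"hand":0.085},{"dx":0,"dy":0,"dz":0,"rx":0,"ry":0,"rz":0,"hand":0.085},{"dx":0,"dy":0,"dz":0,"rx":0,"ry":0,"rz":0,"hand":0.085}]'
python3 -m pendant '[{"dx":0,"dy":0,"dz":0,"rx":0,"ry":0,"rz":0,"hand":0.075},{"dx":0,"dy":0,"dz":0,"rx":0,"ry":0,"rz":0,"hand":0.07},{"dx":0,"dy":0,"dz":0,"rx":0,"ry":0,"rz":0,"hand":0.065},{"dx":0,"dy":0,"dz":0,"rx":0,"ry":0,"rz":0,"hand":0.055},{"dx":0,"dy":0,"dz":0,"rx":0,"ry":0,"rz":0,"hand":0.055},{"dx":0,"dy":0,"dz":0,"rx":0,"ry":0,"rz":0,"hand":0.055}]' 30
python3 -m pendant '[{"dx":0,"dy":0,"dz":-0.004,"rx":0,"ry":0,"rz":0,"hand":0.055},{"dx":0,"dy":0,"dz":-0.01,"rx":0,"ry":0,"rz":0,"hand":0.055},{"dx":0,"dy":0,"dz":-0.016,"rx":0,"ry":0,"rz":0,"hand":0.055},{"dx":0,"dy":0,"dz":-0.02,"rx":0,"ry":0,"rz":0,"hand":0.055},{"dx":0,"dy":0,"dz":-0.02,"rx":0,"ry":0,"rz":0,"hand":0.055},{"dx":0,"dy":0,"dz":-0.02,"rx":0,"ry":0,"rz":0,"hand":0.055},{"dx":0,"dy":0,"dz":-0.01,"rx":0,"ry":0,"rz":0,"hand":0.055},{"dx":0,"dy":0,"dz":0,"rx":0,"ry":0,"rz":0,"hand":0.055},{"dx":0,"dy":0,"dz":0,"rx":0,"ry":0,"rz":0,"hand":0.055}]'
```

```text
clock: 17.25
position: [0.5198, 0.2162, 0.0214]
ee_rot: [0.0, 0.0, 1.0, 0.0]
contact_force: [-0.5, 0.1, 0.5]
width: 0.0851
gripper_force: 0.0
clock: 17.75
position: [0.5202, 0.2166, 0.0224]
ee_rot: [0.001, -0.0, 1.0, 0.0]
contact_force: [-0.6, -0.0, 5.5]
width: 0.0654
gripper_force: 32.7
clock: 18.5
position: [0.5196, 0.2164, 0.1216]
ee_rot: [0.0, 0.0, 1.0, 0.0]
contact_force: [-0.5, 0.3, -1.7]
width: 0.0652
gripper_force: 34.1
```

```bash
python3 -m pendant '[{"dx":-0.001,"dy":-0.0164,"dz":0,"rx":0,"ry":0,"rz":0,"hand":0.055},{"dx":-0.001,"dy":-0.026,"dz":0,"rx":0,"ry":0,"rz":0,"hand":0.055},{"dx":-0.001,"dy":-0.026,"dz":0,"rx":0,"ry":0,"rz":0,"hand":0.055},{"dx":-0.001,"dy":-0.026,"dz":0,"rx":0,"ry":0,"rz":0,"hand":0.055},{"dx":-0.001,"dy":-0.026,"dz":0,"rx":0,"ry":0,"rz":0,"hand":0.055},{"dx":-0.001,"dy":-0.026,"dz":0,"rx":0,"ry":0,"rz":0,"hand":0.055},{"dx":-0.001,"dy":-0.026,"dz":0,"rx":0,"ry":0,"rz":0,"hand":0.055},{"dx":-0.001,"dy":-0.026,"dz":0,"rx":0,"ry":0,"rz":0,"hand":0.055},{"dx":-0.001,"dy":-0.026,"dz":0,"rx":0,"ry":0,"rz":0,"hand":0.055},{"dx":-0.001,"dy":-0.026,"dz":0,"rx":0,"ry":0,"rz":0,"hand":0.055},{"dx":-0.001,"dy":-0.026,"dz":0,"rx":0,"ry":0,"rz":0,"hand":0.055},{"dx":-0.001,"dy":-0.026,"dz":0,"rx":0,"ry":0,"rz":0,"hand":0.055}]'
python3 -m pendant '[{"dx":-0.001,"dy":-0.026,"dz":0,"rx":0,"ry":0,"rz":0,"hand":0.055},{"dx":-0.001,"dy":-0.026,"dz":0,"rx":0,"ry":0,"rz":0,"hand":0.055},{"dx":-0.001,"dy":-0.026,"dz":0,"rx":0,"ry":0,"rz":0,"hand":0.055},{"dx":-0.001,"dy":-0.026,"dz":0,"rx":0,"ry":0,"rz":0,"hand":0.055},{"dx":-0.001,"dy":-0.026,"dz":0,"rx":0,"ry":0,"rz":0,"hand":0.055},{"dx":-0.001,"dy":-0.026,"dz":0,"rx":0,"ry":0,"rz":0,"hand":0.055},{"dx":-0.001,"dy":-0.026,"dz":0,"rx":0,"ry":0,"rz":0,"hand":0.055},{"dx":-0.001,"dy":-0.026,"dz":0,"rx":0,"ry":0,"rz":0,"hand":0.055},{"dx":-0.001,"dy":-0.026,"dz":0,"rx":0,"ry":0,"rz":0,"hand":0.055},{"dx":-0.001,"dy":-0.026,"dz":0,"rx":0,"ry":0,"rz":0,"hand":0.055},{"dx":-0.001,"dy":-0.026,"dz":0,"rx":0,"ry":0,"rz":0,"hand":0.055},{"dx":-0.001,"dy":-0.026,"dz":0,"rx":0,"ry":0,"rz":0,"hand":0.055}]'
python3 -m pendant '[{"dx":0,"dy":0,"dz":0,"rx":0,"ry":0,"rz":0,"hand":0.055},{"dx":0,"dy":0,"dz":0,"rx":0,"ry":0,"rz":0,"hand":0.055},{"dx":0,"dy":0,"dz":0.02,"rx":0,"ry":0,"rz":0,"hand":0.055},{"dx":0,"dy":0,"dz":0.02,"rx":0,"ry":0,"rz":0,"hand":0.055},{"dx":0,"dy":0,"dz":0.02,"rx":0,"ry":0,"rz":0,"hand":0.055},{"dx":0,"dy":0,"dz":0.015,"rx":0,"ry":0,"rz":0,"hand":0.055},{"dx":0,"dy":0,"dz":0.01,"rx":0,"ry":0,"rz":0,"hand":0.055},{"dx":0,"dy":0,"dz":0,"rx":0,"ry":0,"rz":0,"hand":0.055},{"dx":0,"dy":0,"dz":0,"rx":0,"ry":0,"rz":0,"hand":0.055},{"dx":0,"dy":0,"dz":0,"rx":0,"ry":0,"rz":0,"hand":0.055}]'
python3 - <<'E'
from h import *
s=snap('side','pics/side6.png'); t=snap('top','pics/top6.png')
print(manip.get_state()['position'])
a=cv2.resize(cv2.imread('pics/side6.png')[265:355,250:340],(400,400),interpolation=cv2.INTER_CUBIC)
b=cv2.resize(cv2.imread('pics/top6.png')[180:260,370:450],(400,400),interpolation=cv2.INTER_CUBIC)
cv2.imwrite('pics/c8.png',np.hstack([a,b]))
X,Y=.5444,-.398
for P in [(X,Y,.005),(X-.048,Y,.009),(X+.048,Y,.009),(X,Y,.057),(X-.034,Y,.057),(X+.034,Y,.057)]: print(((proj(s,P)[0]-[250,265]+.5)*400/90).round(0),((proj(t,P)[0]-[370,180]+.5)*5+[400,0]).round(0))
E
```

```text
clock: 19.5
position: [0.5302, -0.087, 0.1195]
ee_rot: [-0.002, 0.0, 1.0, 0.001]
contact_force: [-0.4, 0.3, -0.8]
width: 0.0655
gripper_force: 34.1
clock: 20.5
position: [0.5424, -0.3985, 0.1189]
ee_rot: [-0.001, 0.0, 1.0, 0.001]
contact_force: [-0.0, -0.4, -1.2]
width: 0.0656
gripper_force: 34.1
clock: 21.33
position: [0.5441, -0.398, 0.0371]
ee_rot: [0.001, -0.0, 1.0, -0.0]
contact_force: [1.1, 0.2, -0.5]
width: 0.0655
gripper_force: 34.1
[ 0.54425781 -0.39844376  0.03757969]
[207. 258.] [612. 198.]
[114. 273.] [619. 293.]
[299. 232.] [611. 103.]
[211. 190.] [653. 188.]
[143. 205.] [657. 259.]
[278. 176.] [650. 118.]
```

View pics/c8.png

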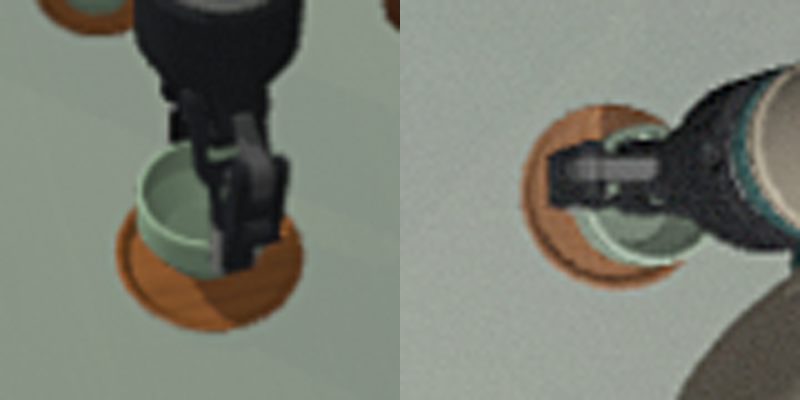

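The wide cup sits about 2.5 to 3 mm towards −x of the saucer centre: its rim is at 124 to 265 in the top crop against a predicted 118 to 259, and the side crop agrees. I'll correct and lower.

```bash
python3 -m pendant '[{"dx":-0.003,"dy":0.0002,"dz":0.005,"rx":0,"ry":0,"rz":0,"hand":0.055},{"dx":0,"dy":0,"dz":0.003,"rx":0,"ry":0,"rz":0,"hand":0.055},{"dx":0,"dy":0,"dz":0.002,"rx":0,"ry":0,"rz":0,"hand":0.055},{"dx":0,"dy":0,"dz":0.001,"rx":0,"ry":0,"rz":0,"hand":0.055},{"dx":0,"dy":0,"dz":0,"rx":0,"ry":0,"rz":0,"hand":0.055},{"dx":0,"dy":0,"dz":0,"rx":0,"ry":0,"rz":0,"hand":0.055}]'
python3 -m pendant '[{"dx":0,"dy":0,"dz":0.0008,"rx":0,"ry":0,"rz":0,"hand":0.055},{"dx":0,"dy":0,"dz":0,"rx":0,"ry":0,"rz":0,"hand":0.055}]'
python3 -m pendant '[{"dx":0,"dy":0,"dz":0.0008,"rx":0,"ry":0,"rz":0,"hand":0.055},{"dx":0,"dy":0,"dz":0,"rx":0,"ry":0,"rz":0,"hand":0.055}]'
```

```text
clock: 21.93
position: [0.5464, -0.3978, 0.0251]
ee_rot: [-0.0, 0.0, 1.0, 0.0]
contact_force: [-0.5, 0.3, -0.1]
width: 0.0653
gripper_force: 34.1
clock: 22.1
position: [0.5466, -0.398, 0.0246]
ee_rot: [0.0, 0.0, 1.0, -0.0]
contact_force: [-0.8, -0.7, -0.3]
width: 0.065
gripper_force: 34.2
clock: 22.27
position: [0.5465, -0.398, 0.0245]
ee_rot: [0.0, 0.0, 1.0, -0.0]
contact_force: [-0.5, 0.7, 3.7]
width: 0.0658
gripper_force: 34.6
```

```bash
python3 -m pendant '[{"dx":0,"dy":0,"dz":0,"rx":0,"ry":0,"rz":0,"hand":0.075},{"dx":0,"dy":0,"dz":0,"rx":0,"ry":0,"rz":0,"hand":0.085},{"dx":0,"dy":0,"dz":0,"rx":0,"ry":0,"rz":0,"hand":0.085},{"dx":0,"dy":0,"dz":-0.01,"rx":0,"ry":0,"rz":0,"hand":0.085},{"dx":0,"dy":0,"dz":-0.025,"rx":0,"ry":0,"rz":0,"hand":0.085},{"dx":0,"dy":0,"dz":-0.025,"rx":0,"ry":0,"rz":0,"hand":0.085},{"dx":0,"dy":0,"dz":-0.025,"rx":0,"ry":0,"rz":0,"hand":0.085},{"dx":0,"dy":0,"dz":-0.02,"rx":0,"ry":0,"rz":0,"hand":0.085}]'
python3 -m pendant '[{"dx":0.0044,"dy":0.0256,"dz":0,"rx":0,"ry":0,"rz":0,"hand":0.05},{"dx":0.0044,"dy":0.0256,"dz":0,"rx":0,"ry":0,"rz":0,"hand":0.05},{"dx":0.0044,"dy":0.0256,"dz":0,"rx":0,"ry":0,"rz":0,"hand":0.05},{"dx":0.0044,"dy":0.0256,"dz":0,"rx":0,"ry":0,"rz":0,"hand":0.05},{"dx":0.0044,"dy":0.0256,"dz":0,"rx":0,"ry":0,"rz":0,"hand":0.05},{"dx":0.0044,"dy":0.0256,"dz":0,"rx":0,"ry":0,"rz":0,"hand":0.05},{"dx":0.0044,"dy":0.0256,"dz":0,"rx":0,"ry":0,"rz":0,"hand":0.05},{"dx":0.0044,"dy":0.0256,"dz":0,"rx":0,"ry":0,"rz":0,"hand":0.05},{"dx":0.0044,"dy":0.0256,"dz":0,"rx":0,"ry":0,"rz":0,"hand":0.05},{"dx":0.0044,"dy":0.0256,"dz":0,"rx":0,"ry":0,"rz":0,"hand":0.05},{"dx":0.0044,"dy":0.0256,"dz":0,"rx":0,"ry":0,"rz":0,"hand":0.05},{"dx":0.0044,"dy":0.0256,"dz":0,"rx":0,"ry":0,"rz":0,"hand":0.05}]'
python3 -m pendant '[{"dx":0.0044,"dy":0.0256,"dz":0,"rx":0,"ry":0,"rz":0,"hand":0.05},{"dx":0.0044,"dy":0.0256,"dz":0,"rx":0,"ry":0,"rz":0,"hand":0.05},{"dx":0.0044,"dy":0.0256,"dz":0,"rx":0,"ry":0,"rz":0,"hand":0.05},{"dx":0.0044,"dy":0.0256,"dz":0,"rx":0,"ry":0,"rz":0,"hand":0.05},{"dx":0.0044,"dy":0.0256,"dz":0,"rx":0,"ry":0,"rz":0,"hand":0.05},{"dx":0.0044,"dy":0.0256,"dz":0,"rx":0,"ry":0,"rz":0,"hand":0.05},{"dx":0.0044,"dy":0.0256,"dz":0,"rx":0,"ry":0,"rz":0,"hand":0.05},{"dx":0.0044,"dy":0.0256,"dz":0,"rx":0,"ry":0,"rz":0,"hand":0.05},{"dx":0.0044,"dy":0.0256,"dz":0,"rx":0,"ry":0,"rz":0,"hand":0.05},{"dx":0.0044,"dy":0.0256,"dz":0,"rx":0,"ry":0,"rz":0,"hand":0.05},{"dx":0.0044,"dy":0.0256,"dz":0,"rx":0,"ry":0,"rz":0,"hand":0.05},{"dx":0.0044,"dy":0.0256,"dz":0,"rx":0,"ry":0,"rz":0,"hand":0.05}]'
python3 -m pendant '[{"dx":0,"dy":0,"dz":0,"rx":0,"ry":0,"rz":0,"hand":0.05},{"dx":0,"dy":0,"dz":0,"rx":0,"ry":0,"rz":0,"hand":0.05},{"dx":0,"dy":0,"dz":0,"rx":0,"ry":0,"rz":0,"hand":0.05}]'
python3 - <<'E'
from h import *
t=snap('top','pics/top7.png'); s=snap('side','pics/side7.png')
T=cv2.imread('pics/top7.png'); S=cv2.imread('pics/side7.png')
o=np.zeros((600,800,3),np.uint8)
def put(x,y,I,u0,v0,u1,v1,w,h): o[y:y+h,x:x+w]=cv2.resize(I[v0:v1,u0:u1],(w,h),interpolation=cv2.INTER_CUBIC)
put(0,0,T,310,190,450,250,560,240)      # x4
put(0,240,S,215,70+40,265,160,250,250)  # x5 small saucer side
put(250,240,S,235,215,335,345,277,360)
put(560,0,T,90,195,150,250,240,220)
put(530,240,T,215,75,325,185,270,270)
put(0,490,S,190,140,270,205,135,110)
cv2.imwrite('pics/c9.png',o)
for P in [(.5395,-.2028,.059),(.5456,-.398,.045)]: print(((proj(t,P)[0]-[310,190]+.5)*4).round(0))
E
```

```text
clock: 22.93
position: [0.547, -0.3983, 0.1314]
ee_rot: [0.001, 0.0, 1.0, -0.001]
contact_force: [1.1, -0.1, -0.7]
width: 0.0848
gripper_force: 0.0
clock: 23.93
position: [0.4936, -0.0895, 0.1295]
ee_rot: [0.001, 0.0, 1.0, -0.0]
contact_force: [0.3, 0.2, -0.8]
width: 0.05
gripper_force: 0.0
clock: 24.93
position: [0.4408, 0.2179, 0.1295]
ee_rot: [0.001, 0.0, 1.0, 0.0]
contact_force: [-0.3, 0.6, -0.1]
width: 0.0502
gripper_force: 0.0
clock: 25.18
position: [0.441, 0.2163, 0.1291]
ee_rot: [0.0, -0.0, 1.0, -0.0]
contact_force: [0.5, 0.2, -0.2]
width: 0.0503
gripper_force: 0.0
[118. 114.]
[435. 111.]
```

View pics/c9.png

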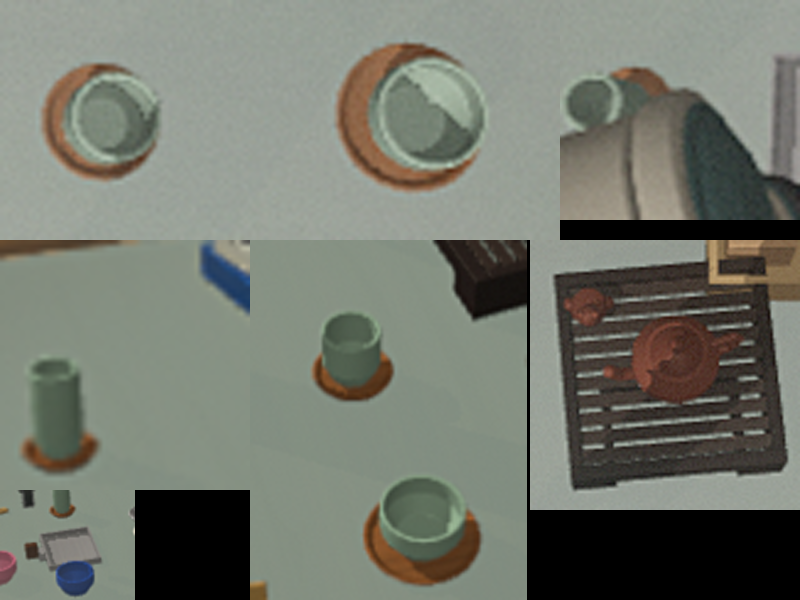

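All three cups stand in their saucers and the drawer is empty. I'll check the centring numerically and fit the tray.

```bash
cat > m.py <<'E'
from h import *
from scipy.optimize import least_squares
def edge_fit(im,ch,x0,y0,r,z,angs,pol):
    """fit circle centre at height z: strongest radial step in channel image ch, at world angles angs"""
    rs=np.arange(r-.006,r+.006,.0004); pts=[]
    for a in angs:
        P=np.c_[x0+rs*np.cos(a),y0+rs*np.sin(a),np.full(len(rs),z)]
        q=proj(im,P).astype(np.float32)
        v=cv2.remap(ch.astype(np.float32),q[:,0],q[:,1],cv2.INTER_CUBIC).ravel()
        g=np.gradient(v)*pol; i=g.argmax()
        if g[i]>.5: pts.append(P[i,:2])
    pts=np.array(pts)
    f=lambda p:np.hypot(pts[:,0]-p[0],pts[:,1]-p[1])-p[2]
    s=least_squares(f,[x0,y0,r],loss='soft_l1',f_scale=.001); return s.x.round(4),round(float(np.std(f(s.x))),4),len(pts)
E
python3 - <<'E'
from m import *
t0=np.array(0); t=load('top'); F=t['frame'].astype(float)
sat=F[:,:,0]-F[:,:,2]   # wood high, green/table low
o=cv2.imread('pics/top0.png')[:,:,::-1].astype(float); sat0=o[:,:,0]-o[:,:,2]
allang=np.deg2rad(np.arange(0,360,5))
for n,x,y,r in [('S',.5274,.3706,.028),('M',.5395,-.2028,.038),('L',.5444,-.398,.048)]:
    print(n,edge_fit(t,sat0,x,y,r,.009,allang,-1))
gr=F[:,:,1]-F[:,:,0]
print(gr[60+150,440:460],gr[113//4+190,425:445])
# rims: far side edges (pointing away from camera axis)
for n,x,y,r,z in [('M',.5395,-.2028,.027,.059),('L',.5456,-.398,.034,.045)]:
    for c,nm in((gr,'g-r'),(F.sum(2)/3,'lum')):
      for pol in(1,-1):
        print(n,nm,pol,edge_fit(t,c,x,y,r,z,allang,pol))
        print('   far',edge_fit(t,c,x,y,r,z,np.deg2rad(np.arange(190,351,5)),pol))
E
```

```text
S (array([0.5268, 0.3711, 0.0268]), 0.0003, 72)
M (array([ 0.5392, -0.2018,  0.0368]), 0.0004, 72)
L (array([ 0.5447, -0.3969,  0.0466]), 0.0005, 72)
[5. 7. 7. 5. 6. 6. 7. 8. 7. 7. 7. 8. 7. 9. 8. 6. 7. 7. 6. 7.] [15. 15. 15. 13. 13. 12. 15.  9.  6.  6.  8.  6.  6.  6. 10.  6. 10.  7.
  9.  6.]
M g-r 1 (array([ 0.5397, -0.2037,  0.0275]), 0.0039, 64)
   far (array([ 0.5356, -0.1874,  0.0381]), 0.0036, 26)
M g-r -1 (array([ 0.537 , -0.1992,  0.0281]), 0.0009, 72)
   far (array([ 0.5378, -0.2009,  0.0269]), 0.0007, 33)
M lum 1 (array([ 0.5377, -0.2025,  0.0239]), 0.0032, 72)
   far (array([ 0.5335, -0.1988,  0.0282]), 0.0023, 33)
M lum -1 (array([ 0.5375, -0.2015,  0.0267]), 0.002, 71)
   far (array([ 0.5373, -0.2029,  0.0258]), 0.0025, 32)
L g-r 1 (array([ 0.5466, -0.3962,  0.0338]), 0.0037, 68)
   far (array([ 0.5426, -0.3811,  0.0459]), 0.0031, 30)
L g-r -1 (array([ 0.5433, -0.3948,  0.0354]), 0.0011, 72)
   far (array([ 0.5437, -0.3969,  0.034 ]), 0.0006, 33)
L lum 1 (array([ 0.544 , -0.3974,  0.0304]), 0.0028, 72)
   far (array([ 0.5442, -0.3952,  0.0321]), 0.002, 33)
L lum -1 (array([ 0.5436, -0.3971,  0.0337]), 0.0009, 72)
   far (array([ 0.5433, -0.3969,  0.0338]), 0.0011, 33)
```

Run:
```python
from m import *
def samp(L,q): q=q.astype(np.float32); return cv2.remap(L,q[:,0],q[:,1],cv2.INTER_CUBIC).ravel()
def mk(o):
    x,y,th=o; c,s=np.cos(th),np.sin(th); return lambda P:np.c_[x+c*P[:,0]-s*P[:,1],y+s*P[:,0]+c*P[:,1],P[:,2]]
segs=[('left',np.c_[np.linspace(-.09,.09,25),np.full(25,.11),np.full(25,.05)],(0,1)),
('right',np.c_[np.linspace(-.09,.0,14),np.full(14,-.11),np.full(14,.05)],(0,-1)),
('frontL',np.c_[np.full(10,-.11),np.linspace(.07,.105,10),np.zeros(10)],(-1,0)),
('frontR',np.c_[np.full(10,-.11),np.linspace(-.105,-.07,10),np.zeros(10)],(-1,0)),
('bar',np.c_[np.full(20,-.11),np.linspace(-.055,.055,20),np.full(20,.024)],(-1,0))]
o=np.array([.772,-.041,np.deg2rad(5.6)])
im=np.load('pics/top.npy',allow_pickle=True).item(); L=cv2.imread('pics/top0.png').sum(2).astype(np.float32)/3
ds=np.arange(-.008,.008,.0004)
for it in range(6):
    A,b,info=[],[],[]
    for n,P,nn in segs:
        r=[]
        for p in P:
            Q=np.array([[p[0]+nn[0]*d,p[1]+nn[1]*d,p[2]] for d in ds]); v=samp(L,proj(im,mk(o)(Q)))
            g=np.gradient(v); i=g.argmax()
            if g[i]>1: 
                d=ds[i]; r.append(d); 
                A.append([nn[0],nn[1],nn[1]*p[0]-nn[0]*p[1]]); b.append(d)
        info.append((n,round(np.median(r)*1e3,2) if r else None,len(r)))
    A,b=np.array(A),np.array(b)
    sol=least_squares(lambda q:A@q-b,[0,0,0],loss='soft_l1',f_scale=.001).x
    c,s=np.cos(o[2]),np.sin(o[2]); o=o+np.array([c*sol[0]-s*sol[1],s*sol[0]+c*sol[1],sol[2]])
print(o[:2].round(4),np.degrees(o[2]).round(2),info)
g=mk(o); print('drawer goal',g(np.array([[-.058,0,0]]))[0].round(4),'pull goal',g(np.array([[-.132,0,0]]))[0].round(4),'pull when back edge 15mm out of slot',g(np.array([[-.132-.115,0,0]]))[0].round(4))
```

```text
[ 0.7702 -0.039 ] 5.72 [('left', np.float64(-0.4), 25), ('right', np.float64(-0.4), 14), ('frontL', np.float64(0.4), 10), ('frontR', np.float64(0.0), 10), ('bar', np.float64(0.0), 20)]
drawer goal [ 0.7125 -0.0448  0.    ] pull goal [ 0.6388 -0.0521  0.    ] pull when back edge 15mm out of slot [ 0.5244 -0.0636  0.    ]
```

```bash
python3 -m pendant '[{"dx":0.001,"dy":0.004,"dz":0.015,"rx":0,"ry":0,"rz":0,"hand":0.05},{"dx":0,"dy":0,"dz":0.02,"rx":0,"ry":0,"rz":0,"hand":0.05},{"dx":0,"dy":0,"dz":0.02,"rx":0,"ry":0,"rz":0,"hand":0.05},{"dx":0,"dy":0,"dz":0.02,"rx":0,"ry":0,"rz":0,"hand":0.05},{"dx":0,"dy":0,"dz":0.018,"rx":0,"ry":0,"rz":0,"hand":0.05},{"dx":0,"dy":0,"dz":0.012,"rx":0,"ry":0,"rz":0,"hand":0.05},{"dx":0,"dy":0,"dz":0.009,"rx":0,"ry":0,"rz":0,"hand":0.04},{"dx":0,"dy":0,"dz":0.005,"rx":0,"ry":0,"rz":0,"hand":0.035},{"dx":0,"dy":0,"dz":0,"rx":0,"ry":0,"rz":0,"hand":0.03},{"dx":0,"dy":0,"dz":0,"rx":0,"ry":0,"rz":0,"hand":0.03}]'
python3 - <<'E'
from h import *
s=snap('side','pics/side8.png'); t=snap('top','pics/top8.png')
a=cv2.resize(cv2.imread('pics/side8.png')[130:205,170:260],(480,400),interpolation=cv2.INTER_CUBIC)
b=cv2.resize(cv2.imread('pics/top8.png')[195:275,130:194],(320,400),interpolation=cv2.INTER_CUBIC)
cv2.imwrite('pics/c10.png',np.hstack([a,b]))
E
```

```text
clock: 26.12
position: [0.4405, 0.2203, 0.01]
ee_rot: [0.0, 0.0, 1.0, 0.0]
contact_force: [-0.1, -0.1, -0.1]
width: 0.0301
gripper_force: 0.0
```

View pics/c10.png

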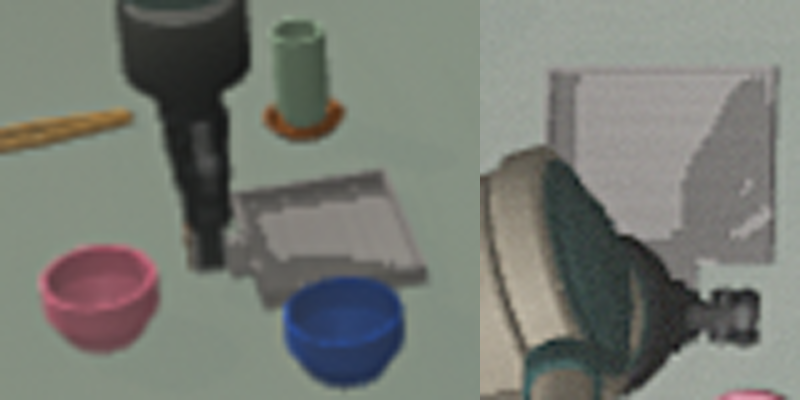

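The fingers straddle the pull at (205,250) in the side crop. I'll close firmly and lift, because the blue and pink cups block a sliding path.

```bash
python3 -m pendant '[{"dx":0,"dy":0,"dz":0,"rx":0,"ry":0,"rz":0,"hand":0.02},{"dx":0,"dy":0,"dz":0,"rx":0,"ry":0,"rz":0,"hand":0.005},{"dx":0,"dy":0,"dz":0,"rx":0,"ry":0,"rz":0,"hand":0.005},{"dx":0,"dy":0,"dz":0,"rx":0,"ry":0,"rz":0,"hand":0.005},{"dx":0,"dy":0,"dz":0,"rx":0,"ry":0,"rz":0,"hand":0.005}]' 110
python3 -m pendant '[{"dx":0,"dy":0,"dz":-0.003,"rx":0,"ry":0,"rz":0,"hand":0.005},{"dx":0,"dy":0,"dz":-0.005,"rx":0,"ry":0,"rz":0,"hand":0.005},{"dx":0,"dy":0,"dz":-0.007,"rx":0,"ry":0,"rz":0,"hand":0.005},{"dx":0,"dy":0,"dz":-0.007,"rx":0,"ry":0,"rz":0,"hand":0.005},{"dx":0,"dy":0,"dz":-0.007,"rx":0,"ry":0,"rz":0,"hand":0.005},{"dx":0,"dy":0,"dz":-0.007,"rx":0,"ry":0,"rz":0,"hand":0.005},{"dx":0,"dy":0,"dz":-0.004,"rx":0,"ry":0,"rz":0,"hand":0.005},{"dx":0,"dy":0,"dz":0,"rx":0,"ry":0,"rz":0,"hand":0.005},{"dx":0,"dy":0,"dz":0,"rx":0,"ry":0,"rz":0,"hand":0.005},{"dx":0,"dy":0,"dz":0,"rx":0,"ry":0,"rz":0,"hand":0.005}]'
python3 - <<'E'
from h import *
s=snap('side','pics/side9.png'); print(manip.get_state()['moment'].round(2))
crop('pics/side9.png','pics/c11.png',170,120,270,210,6)
E
```

```text
clock: 26.63
position: [0.4409, 0.2211, 0.0109]
ee_rot: [0.001, 0.0, 1.0, 0.001]
contact_force: [-0.8, 0.8, 5.6]
width: 0.0135
gripper_force: 107.6
clock: 27.47
position: [0.4397, 0.2205, 0.0495]
ee_rot: [-0.0, 0.0, 1.0, -0.0]
contact_force: [-0.5, 0.5, -2.3]
width: 0.0134
gripper_force: 107.1
[0.02 0.15 0.  ]
```

View pics/c11.png

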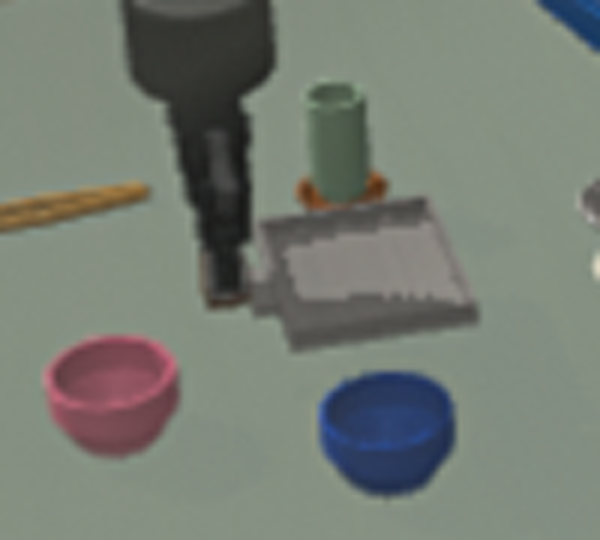

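Lifted level. Next: rise further, carry over, and yaw to 5.7° in front of the slot.

```bash
python3 -m pendant '[{"dx":0,"dy":0,"dz":-0.004,"rx":0,"ry":0,"rz":0,"hand":0.005},{"dx":0,"dy":0,"dz":-0.007,"rx":0,"ry":0,"rz":0,"hand":0.005},{"dx":0,"dy":0,"dz":-0.007,"rx":0,"ry":0,"rz":0,"hand":0.005},{"dx":0,"dy":0,"dz":-0.007,"rx":0,"ry":0,"rz":0,"hand":0.005},{"dx":0,"dy":0,"dz":-0.007,"rx":0,"ry":0,"rz":0,"hand":0.005},{"dx":0,"dy":0,"dz":-0.003,"rx":0,"ry":0,"rz":0,"hand":0.005},{"dx":-0.0015,"dy":-0.005,"dz":0,"rx":0,"ry":0,"rz":0,"hand":0.005},{"dx":-0.003,"dy":-0.01,"dz":0,"rx":0,"ry":0,"rz":0,"hand":0.005},{"dx":-0.004,"dy":-0.015,"dz":0,"rx":0,"ry":0,"rz":0,"hand":0.005},{"dx":-0.0057,"dy":-0.0203,"dz":0,"rx":0,"ry":0,"rz":0,"hand":0.005},{"dx":-0.0057,"dy":-0.0203,"dz":0,"rx":0,"ry":0,"rz":0,"hand":0.005},{"dx":-0.0057,"dy":-0.0203,"dz":0,"rx":0,"ry":0,"rz":0,"hand":0.005}]'
python3 -m pendant '[{"dx":-0.0057,"dy":-0.0203,"dz":0,"rx":0,"ry":0,"rz":0,"hand":0.005},{"dx":-0.0057,"dy":-0.0203,"dz":0,"rx":0,"ry":0,"rz":0,"hand":0.005},{"dx":-0.0057,"dy":-0.0203,"dz":0,"rx":0,"ry":0,"rz":0,"hand":0.005},{"dx":-0.0057,"dy":-0.0203,"dz":0,"rx":0,"ry":0,"rz":0,"hand":0.005},{"dx":-0.0057,"dy":-0.0203,"dz":0,"rx":0,"ry":0,"rz":0,"hand":0.005},{"dx":-0.0057,"dy":-0.0203,"dz":0,"rx":0,"ry":0,"rz":0,"hand":0.005},{"dx":-0.0057,"dy":-0.0203,"dz":0,"rx":0,"ry":0,"rz":0,"hand":0.005},{"dx":-0.0057,"dy":-0.0203,"dz":0,"rx":0,"ry":0,"rz":-1,"hand":0.005},{"dx":-0.0045,"dy":-0.0155,"dz":0,"rx":0,"ry":0,"rz":-1.5,"hand":0.005},{"dx":-0.003,"dy":-0.0104,"dz":0,"rx":0,"ry":0,"rz":-1.7,"hand":0.005},{"dx":-0.0015,"dy":-0.005,"dz":0,"rx":0,"ry":0,"rz":-1.5,"hand":0.005},{"dx":0,"dy":0,"dz":0,"rx":0,"ry":0,"rz":0,"hand":0.005}]'
python3 -m pendant '[{"dx":0,"dy":0,"dz":0,"rx":0,"ry":0,"rz":0,"hand":0.005},{"dx":0,"dy":0,"dz":0,"rx":0,"ry":0,"rz":0,"hand":0.005},{"dx":0,"dy":0,"dz":0,"rx":0,"ry":0,"rz":0,"hand":0.005}]'
python3 - <<'E'
from h import *
s=snap('side','pics/side10.png'); t=snap('top','pics/top10.png'); st=manip.get_state(); print(st['position'],R.from_matrix(rot(st['ee_rot'])).as_matrix()[:2,:2].round(4))
E
```

```text
clock: 28.52
position: [0.4654, 0.1279, 0.0843]
ee_rot: [-0.0, -0.0, 1.0, -0.0]
contact_force: [0.4, 0.4, -1.8]
width: 0.0132
gripper_force: 107.3
clock: 29.52
position: [0.5213, -0.0656, 0.0842]
ee_rot: [-0.0, -0.049, 0.999, -0.0]
contact_force: [0.2, -0.0, -2.4]
width: 0.0135
gripper_force: 107.4
clock: 29.77
position: [0.5207, -0.063, 0.0845]
ee_rot: [-0.0, -0.05, 0.999, 0.0]
contact_force: [0.6, -0.4, -2.4]
width: 0.0135
gripper_force: 107.4
[ 0.52093814 -0.06284213  0.08467772] [[-0.995  -0.0997]
 [-0.0997  0.995 ]]
```

```bash
python3 -m pendant '[{"dx":0,"dy":-0.001,"dz":0.005,"rx":0,"ry":0,"rz":0,"hand":0.005},{"dx":0,"dy":0,"dz":0.01,"rx":0,"ry":0,"rz":0,"hand":0.005},{"dx":0,"dy":0,"dz":0.012,"rx":0,"ry":0,"rz":0,"hand":0.005},{"dx":0,"dy":0,"dz":0.012,"rx":0,"ry":0,"rz":0,"hand":0.005},{"dx":0,"dy":0,"dz":0.01,"rx":0,"ry":0,"rz":0,"hand":0.005},{"dx":0,"dy":0,"dz":0.008,"rx":0,"ry":0,"rz":0,"hand":0.005},{"dx":0,"dy":0,"dz":0.006,"rx":0,"ry":0,"rz":0,"hand":0.005},{"dx":0,"dy":0,"dz":0.004,"rx":0,"ry":0,"rz":0,"hand":0.005},{"dx":0,"dy":0,"dz":0.003,"rx":0,"ry":0,"rz":0,"hand":0.005},{"dx":0,"dy":0,"dz":0,"rx":0,"ry":0,"rz":0,"hand":0.005},{"dx":0,"dy":0,"dz":0,"rx":0,"ry":0,"rz":0,"hand":0.005}]'
python3 -m pendant '[{"dx":0,"dy":0,"dz":0.0015,"rx":0,"ry":0,"rz":0,"hand":0.005},{"dx":0,"dy":0,"dz":0.0015,"rx":0,"ry":0,"rz":0,"hand":0.005},{"dx":0,"dy":0,"dz":0,"rx":0,"ry":0,"rz":0,"hand":0.005},{"dx":0,"dy":0,"dz":0,"rx":0,"ry":0,"rz":0,"hand":0.005}]'
```

```text
clock: 30.78
position: [0.5216, -0.0643, 0.0148]
ee_rot: [0.0, -0.05, 0.999, -0.0]
contact_force: [0.5, 0.2, -2.7]
width: 0.0135
gripper_force: 107.4
clock: 31.12
position: [0.5213, -0.0643, 0.0118]
ee_rot: [0.0, -0.05, 0.999, 0.0]
contact_force: [-0.3, 0.2, -2.0]
width: 0.0136
gripper_force: 107.4
```

```bash
python3 -m pendant '[{"dx":0,"dy":0,"dz":0.0008,"rx":0,"ry":0,"rz":0,"hand":0.005},{"dx":0,"dy":0,"dz":0,"rx":0,"ry":0,"rz":0,"hand":0.005},{"dx":0,"dy":0,"dz":0,"rx":0,"ry":0,"rz":0,"hand":0.005}]'
python3 - <<'E'
from m import *
t=snap('top','pics/top11.png'); st=manip.get_state(); p=st['position']; th=np.deg2rad(5.72); print(p)
D=np.abs(t['frame'].astype(float)-cv2.imread('pics/top0.png')[:,:,::-1]).sum(2).astype(np.float32)
X=np.array([np.cos(th),np.sin(th)]);Y=np.array([-X[1],X[0]]); o=p[:2]+.0745*X
def prof(a,n,rng):  # sample along n around a
    P=np.array([np.r_[a+n*d,.014] for d in rng]); q=proj(t,P).astype(np.float32)
    return cv2.remap(D,q[:,0],q[:,1],cv2.INTER_LINEAR).ravel()
rng=np.arange(-.01,.0101,.0005)
for nm,f,n in [('left',lambda k:o+X*k+Y*.058,Y),('right',lambda k:o+X*k-Y*.058,-Y),('back',lambda k:o+X*.05+Y*k,X)]:
    for k in np.linspace(-.04,.04,7):
        v=prof(f(k),n,rng); g=-np.gradient(cv2.GaussianBlur(v.reshape(1,-1),(5,1),0).ravel()); print(nm,round(k,3),(rng[g.argmax()]*1e3).round(1),g.max().round(1))
E
```

```text
clock: 31.37
position: [0.5215, -0.0643, 0.0111]
ee_rot: [0.0, -0.05, 0.999, -0.0]
contact_force: [-2.1, 0.4, 0.1]
width: 0.0138
gripper_force: 107.6
[ 0.52145616 -0.06433039  0.01106823]
left -0.04 6.0 26.6
left -0.027 7.0 24.0
left -0.013 1.0 32.3
left 0.0 -2.5 26.7
left 0.013 -6.5 17.7
left 0.027 -2.5 12.2
left 0.04 -1.5 11.3
right -0.04 9.0 2.8
right -0.027 8.0 1.5
right -0.013 -3.0 2.6
right 0.0 3.5 1.2
right 0.013 8.0 1.1
right 0.027 -4.5 9.0
right 0.04 -2.5 3.0
back -0.04 -3.5 3.2
back -0.027 -2.5 5.2
back -0.013 -3.5 6.1
back 0.0 -2.5 19.9
back 0.013 1.0 41.9
back 0.027 -5.5 14.6
back 0.04 -4.0 6.0
```

```bash
python3 -m pendant '[{"dx":-0.005,"dy":0,"dz":0,"rx":0,"ry":0,"rz":0,"hand":0.005},{"dx":-0.006,"dy":0,"dz":0,"rx":0,"ry":0,"rz":0,"hand":0.005},{"dx":-0.006,"dy":0,"dz":0,"rx":0,"ry":0,"rz":0,"hand":0.005},{"dx":-0.006,"dy":0,"dz":0,"rx":0,"ry":0,"rz":0,"hand":0.005},{"dx":-0.006,"dy":0,"dz":0,"rx":0,"ry":0,"rz":0,"hand":0.005},{"dx":-0.006,"dy":0,"dz":0,"rx":0,"ry":0,"rz":0,"hand":0.005},{"dx":-0.006,"dy":0,"dz":0,"rx":0,"ry":0,"rz":0,"hand":0.005}]'
python3 -m pendant '[{"dx":-0.008,"dy":0,"dz":0,"rx":0,"ry":0,"rz":0,"hand":0.005},{"dx":-0.008,"dy":0,"dz":0,"rx":0,"ry":0,"rz":0,"hand":0.005},{"dx":-0.008,"dy":0,"dz":0,"rx":0,"ry":0,"rz":0,"hand":0.005},{"dx":-0.008,"dy":0,"dz":0,"rx":0,"ry":0,"rz":0,"hand":0.005},{"dx":-0.008,"dy":0,"dz":0,"rx":0,"ry":0,"rz":0,"hand":0.005},{"dx":-0.008,"dy":0,"dz":0,"rx":0,"ry":0,"rz":0,"hand":0.005},{"dx":-0.008,"dy":0,"dz":0,"rx":0,"ry":0,"rz":0,"hand":0.005},{"dx":-0.006,"dy":0,"dz":0,"rx":0,"ry":0,"rz":0,"hand":0.005},{"dx":0,"dy":0,"dz":0,"rx":0,"ry":0,"rz":0,"hand":0.005}]'
```

```text
clock: 32.0
position: [0.5623, -0.0601, 0.0109]
ee_rot: [-0.001, -0.05, 0.999, 0.0]
contact_force: [-3.2, -0.4, 2.9]
width: 0.0133
gripper_force: 108.1
clock: 32.75
position: [0.6266, -0.054, 0.0109]
ee_rot: [0.002, -0.05, 0.999, -0.0]
contact_force: [1.7, -0.2, 0.1]
width: 0.0135
gripper_force: 107.8
```

```bash
python3 -m pendant '[{"dx":-0.003,"dy":0,"dz":0,"rx":0,"ry":0,"rz":0,"hand":0.005},{"dx":-0.003,"dy":0,"dz":0,"rx":0,"ry":0,"rz":0,"hand":0.005},{"dx":-0.003,"dy":0,"dz":0,"rx":0,"ry":0,"rz":0,"hand":0.005},{"dx":0,"dy":0,"dz":0,"rx":0,"ry":0,"rz":0,"hand":0.005}]'
python3 -m pendant '[{"dx":-0.001,"dy":0,"dz":0,"rx":0,"ry":0,"rz":0,"hand":0.005},{"dx":-0.001,"dy":0,"dz":0,"rx":0,"ry":0,"rz":0,"hand":0.005},{"dx":0,"dy":0,"dz":0,"rx":0,"ry":0,"rz":0,"hand":0.005}]'
python3 -m pendant '[{"dx":-0.001,"dy":0,"dz":0,"rx":0,"ry":0,"rz":0,"hand":0.005},{"dx":0,"dy":0,"dz":0,"rx":0,"ry":0,"rz":0,"hand":0.005}]'
```

```text
clock: 33.08
position: [0.6333, -0.0532, 0.011]
ee_rot: [0.0, -0.05, 0.999, 0.0]
contact_force: [-2.0, 0.6, 2.1]
width: 0.0136
gripper_force: 108.0
clock: 33.33
position: [0.6345, -0.053, 0.0109]
ee_rot: [-0.0, -0.05, 0.999, 0.0]
contact_force: [-4.9, -0.9, 5.1]
width: 0.0134
gripper_force: 108.2
clock: 33.5
position: [0.6357, -0.0528, 0.0109]
ee_rot: [-0.0, -0.05, 0.999, 0.0]
contact_force: [-4.5, -0.2, 4.1]
width: 0.0136
gripper_force: 108.2
```

```bash
python3 -m pendant '[{"dx":-0.001,"dy":0,"dz":0,"rx":0,"ry":0,"rz":0,"hand":0.005},{"dx":-0.001,"dy":0,"dz":0,"rx":0,"ry":0,"rz":0,"hand":0.005},{"dx":0,"dy":0,"dz":0,"rx":0,"ry":0,"rz":0,"hand":0.005}]'
python3 -m pendant '[{"dx":-0.001,"dy":0,"dz":0,"rx":0,"ry":0,"rz":0,"hand":0.005},{"dx":0,"dy":0,"dz":0,"rx":0,"ry":0,"rz":0,"hand":0.005}]'
python3 -m pendant '[{"dx":-0.001,"dy":0,"dz":0,"rx":0,"ry":0,"rz":0,"hand":0.005},{"dx":0,"dy":0,"dz":0,"rx":0,"ry":0,"rz":0,"hand":0.005}]'
```

```text
clock: 33.75
position: [0.6374, -0.0526, 0.011]
ee_rot: [-0.0, -0.05, 0.999, 0.0]
contact_force: [-4.9, -0.7, 4.4]
width: 0.0137
gripper_force: 108.5
clock: 33.92
position: [0.6374, -0.0526, 0.0109]
ee_rot: [-0.001, -0.05, 0.999, 0.0]
contact_force: [-7.8, -0.0, 6.3]
width: 0.0135
gripper_force: 108.7
clock: 34.08
position: [0.6374, -0.0526, 0.0109]
ee_rot: [-0.002, -0.05, 0.999, 0.0]
contact_force: [-9.4, -1.6, 9.0]
width: 0.0134
gripper_force: 108.9
```

```bash
python3 -m pendant '[{"dx":-0.0015,"dy":0,"dz":0,"rx":0,"ry":0,"rz":0,"hand":0.005},{"dx":-0.0015,"dy":0,"dz":0,"rx":0,"ry":0,"rz":0,"hand":0.005},{"dx":0,"dy":0,"dz":0,"rx":0,"ry":0,"rz":0,"hand":0.005}]'
python3 -m pendant '[{"dx":-0.0015,"dy":0,"dz":0,"rx":0,"ry":0,"rz":0,"hand":0.005},{"dx":0,"dy":0,"dz":0,"rx":0,"ry":0,"rz":0,"hand":0.005}]'
```

```text
clock: 34.33
position: [0.6374, -0.0525, 0.0109]
ee_rot: [-0.005, -0.05, 0.999, 0.0]
contact_force: [-15.1, -2.6, 12.8]
width: 0.0137
gripper_force: 109.4
clock: 34.5
position: [0.6374, -0.0525, 0.0109]
ee_rot: [-0.007, -0.05, 0.999, 0.0]
contact_force: [-18.2, -3.3, 14.0]
width: 0.0133
gripper_force: 109.7
```

Hard stop reached: x no longer changes as the force builds, and the position is within 1 mm of the computed home. I'll relax the push, release and back off.

```bash
python3 -m pendant '[{"dx":0.0025,"dy":0,"dz":0,"rx":0,"ry":0,"rz":0,"hand":0.005},{"dx":0.0025,"dy":0,"dz":0,"rx":0,"ry":0,"rz":0,"hand":0.005},{"dx":0,"dy":0,"dz":0,"rx":0,"ry":0,"rz":0,"hand":0.005},{"dx":0,"dy":0,"dz":0,"rx":0,"ry":0,"rz":0,"hand":0.03},{"dx":0,"dy":0,"dz":0,"rx":0,"ry":0,"rz":0,"hand":0.05},{"dx":0,"dy":0,"dz":0,"rx":0,"ry":0,"rz":0,"hand":0.05},{"dx":0,"dy":0,"dz":-0.01,"rx":0,"ry":0,"rz":0,"hand":0.05},{"dx":0,"dy":0,"dz":-0.02,"rx":0,"ry":0,"rz":0,"hand":0.05},{"dx":0,"dy":0,"dz":-0.025,"rx":0,"ry":0,"rz":0,"hand":0.05},{"dx":0,"dy":0,"dz":-0.025,"rx":0,"ry":0,"rz":0,"hand":0.05},{"dx":0,"dy":0,"dz":-0.025,"rx":0,"ry":0,"rz":0,"hand":0.05},{"dx":0,"dy":0,"dz":-0.02,"rx":0,"ry":0,"rz":0,"hand":0.05}]'
python3 -m pendant '[{"dx":0.02,"dy":0,"dz":-0.01,"rx":0,"ry":0,"rz":0,"hand":0.05},{"dx":0.025,"dy":0,"dz":-0.01,"rx":0,"ry":0,"rz":0,"hand":0.05},{"dx":0.025,"dy":0,"dz":-0.01,"rx":0,"ry":0,"rz":0,"hand":0.05},{"dx":0.025,"dy":0,"dz":-0.01,"rx":0,"ry":0,"rz":0,"hand":0.05},{"dx":0.025,"dy":0,"dz":-0.01,"rx":0,"ry":0,"rz":0,"hand":0.05},{"dx":0.025,"dy":0,"dz":-0.01,"rx":0,"ry":0,"rz":0,"hand":0.05},{"dx":0.025,"dy":0,"dz":-0.01,"rx":0,"ry":0,"rz":0,"hand":0.05},{"dx":0.025,"dy":0,"dz":0,"rx":0,"ry":0,"rz":0,"hand":0.05},{"dx":0.025,"dy":0,"dz":0,"rx":0,"ry":0,"rz":0,"hand":0.05},{"dx":0.015,"dy":0,"dz":0,"rx":0,"ry":0,"rz":0,"hand":0.05},{"dx":0,"dy":0,"dz":0,"rx":0,"ry":0,"rz":0,"hand":0.05},{"dx":0,"dy":0,"dz":0,"rx":0,"ry":0,"rz":0,"hand":0.05}]'
python3 - <<'E'
from h import *
t=snap('top','pics/top12.png'); s=snap('side','pics/side12.png')
T=cv2.imread('pics/top12.png'); S=cv2.imread('pics/side12.png')
o=np.zeros((600,800,3),np.uint8)
def put(x,y,I,u0,v0,u1,v1,w,h): o[y:y+h,x:x+w]=cv2.resize(I[v0:v1,u0:u1],(w,h),interpolation=cv2.INTER_CUBIC)
put(0,0,T,90,75,450,265,800,422)
put(0,422,T,235,150,315,186,400,178)
put(400,422,S,200,120,400,209,400,178)
cv2.imwrite('pics/c12.png',o)
th=np.deg2rad(5.72);c,sn=np.cos(th),np.sin(th)
for P in [(-.062,0,.03),(-.086,0,.03),(-.05,.058,.014),(-.05,-.058,.014)]:
    x=P[0]-.058; w=np.array([.7702+c*x-sn*P[1],-.039+sn*x+c*P[1],P[2]]); print(((proj(t,w)[0]-[235,150]+.5)*5+[0,422]).round(0))
E
```

```text
clock: 35.5
position: [0.6407, -0.0526, 0.1388]
ee_rot: [0.002, -0.05, 0.999, -0.0]
contact_force: [-0.5, -0.2, -0.5]
width: 0.0502
gripper_force: 0.0
clock: 36.5
position: [0.406, -0.0761, 0.2066]
ee_rot: [0.001, -0.049, 0.999, -0.0]
contact_force: [-0.0, 0.3, 0.1]
width: 0.0501
gripper_force: 0.0
[204. 545.]
[209. 592.]
[ 87. 538.]
[314. 519.]
```

View pics/c12.png

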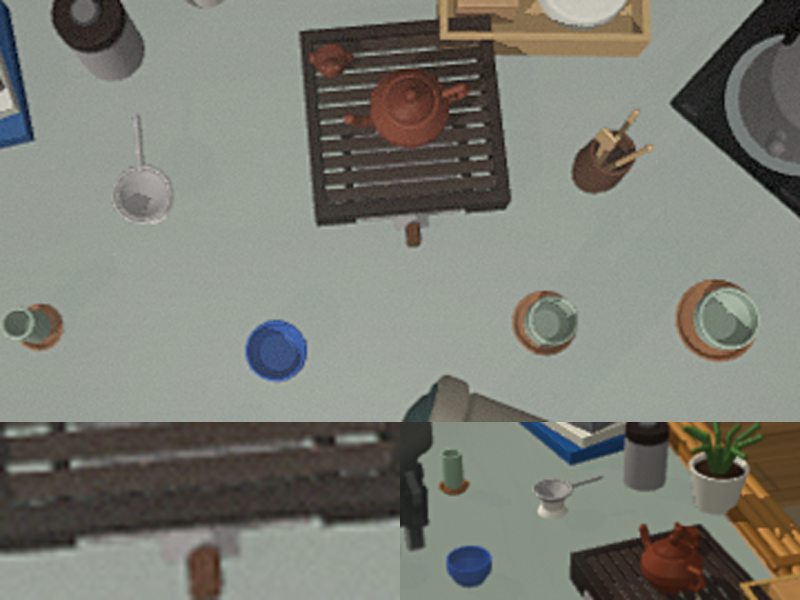

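The final view matches what was asked. Each cup is upright on its own saucer, the drawer's front edge is flush with the bar, and the pull is at (205,570) against a predicted 545 to 592. The teapot, strainer and blue cup have not moved; the pink cup is outside this view.

```bash
python3 -c "
from rig import manip
print(manip.sign_off())"
```

```text
the job is handed in; nothing more can be done
None
```

The job is handed in at about 36 s of the 122 s allowed: each cup stands upright on its own saucer (middle and wide measured within 2 mm of centre, tall checked by eye), and the empty drawer is home against its stop.

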